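Nip up the board clamp with the long arm of the hex key

ROBOT

A 7-joint arm with a two-finger parallel gripper is mounted at the origin on the work surface; the furniture and walls round the work are solid. World frame = base frame: x ahead of the robot, y to its left, z up, the work surface at z = 0. Lengths are in m, angles in rad, forces in N, time in s.
With the tool pointing down it reaches from about 0.425 to 0.925 m from the base axis. Payload 6.8 kg.
Tool frame: the origin (TCP) lies on the mounting face of the last link; the fingertips stand 173 mm ahead of it and the grasp point (between the pads) lies 155 mm ahead of it; z points along the fingers, y is the line along which they close (so a half turn about z gives the same grasp; the last joint's range is limited). The gripper opens to 85 mm and grips with 20 to 120 N. Pads are 22 mm wide; open, the fingers measure 114 mm over their backs; the gripper's body (76 mm by 85 mm) begins 54 mm behind the grasp point. The pads swing forward as they close: fully open they stand 13 mm farther back than shut.
Start: joints at [1.021, 0.477, 0.022, 1.555, -0.011, 1.109, -0.083], TCP at [0.289, -0.61, 0.405] pointing down, gripper open.
Joint ranges: [-2.96, 2.96], [-0.34, 2.1], [-1.41, 1.46], [0.24, 2.44], [-1.37, 4.51], [0.17, 1.92], [-2.96, 2.96]. Speed limits (rad/s): [2.39, 2.39, 3.14, 3.14, 3.14, 3.14, 3.14].

INTERFACE

Orientations are given as a rotation vector (axis times angle).
In Python, from bench import r gives the robot as it stands.
- The arm moves only by the tool arm_command, never from a script. Its argument "plan" is a list of rows, each an object of numbers: "claw": the closure, from 0 (fully open) to 1 (shut); "tx", "ty", "tz": the shift along the tool's x, y, z in m; "ax", "ay", "az": the turn, a rotation vector about the tool's x, y, z in degrees. A call has exactly 10 rows; each row shifts and turns the commanded pose from where the row before left it, along the tool's axes as they then stand; what a row does not reach is not made up. A row lasts 1/12 s, in which the tool goes at most 41.7 mm and 7.16 degrees, less where a joint would pass 70% of its speed; a pose out of reach is approached as far as the arm can. A call is refused whole if a number of a shift passes 0.0417 or a number of a turn 7.16, either way. A call with a gripper value outside its range is refused whole. The fingers move at their own pace and stop on an object; "squeeze" is the grip in N (left out, the last holds). Time passes only in rows, so rows that do not move let the fingers close, or fill a call up. It gives the time, the measured TCP pose, the force, the opening and the grip force at its end, in the units of the state.
- r.get_obs(): the state, without advancing time (a new reading comes with each control period).
- r.grab_frame(name): name is "scene" or "top" or "wrist"; returns the picture (480x640x3 uint8, red, green, blue); there is no depth.
- r.camera_model(name): a dict with "fx", "fy", "cx", "cy" (pixels), "position" and "orientation" of the camera in the world; the wrist camera has in their place "tool_from_camera" (4x4, takes a point from camera to tool coordinates, whose origin is the TCP and whose axes are the flange's). Camera axes: x right, y up, looking along -z (the intrinsics and any distortion apply to the point x, -y, -z); pixel columns grow to the right and rows downward; lengths in m; the calibration is good to about 2 mm. A picture is of the moment at which its call begins: read the wrist's pose just before it. camera_model takes no time and is no camera call.
- r.hand_in(): hands the job in; it is judged then, once.
Trained networks look in the newest picture that a camera, given by its name, has taken for a name from the list of things; names that differ only in an ending like _2 or _b are one class to them, and where a whole thing is asked for, a point or a joint stands for the part that bears it (a point fixed in the world has none). Each returns a list of dicts, best first, with "confidence" (0 to 1); they miss things now and then, are a little off and sometimes report something else, mostly with a low value. They report only what shows in the picture. A call takes as long as a camera call. They do not tell look-alikes from the thing itself.
- r.boxes_of(target, camera): "location" ([x, y, z] in m, in the coordinates of the camera as it stood for that picture, good to about 4 mm: the middle of the surface that is visible of it).
- r.tip_of(target, camera): "location" ([x, y, z] in m, in the coordinates of the camera as it stood for that picture, good to about 4 mm: a listed point, or the origin of a listed thing).
The state is a dict: "clock": time; "joints": joint angles; "qvel": joint speeds; "tau": joint torques, N m; "tcp_pos": TCP position; "orientation": TCP orientation; "contact_force": force on the tool from outside, world axes, zero at the start; "moment": the same for the moment, N m; "grip_width": finger opening in m; "gripper_force": force on a finger pad.
Only numpy, scipy, OpenCV 4.12 (cv2) and the standard library are available. Lean on these libraries where they do the work, as an engineer would, in place of code of your own. Each camera call takes 0.05 s, during which the arm holds its last target. There are 200 camera calls.

TASK

The chopping board's clamp is still loose and its bolt is stiff. Take the L-shaped hex key out of its slanting holder, flip it over so that the short arm points down, push the short arm fully home in the bolt's hexagon socket, and use the long level arm as the lever to turn the bolt clockwise (seen from above) until it comes up against its stop, and nip it up there to about 1.5 N m (a steady pull of 12 to 13 N, felt 120 mm out along the long arm), clearly more than it takes to turn but no harder. Press the key in gently, without forcing it; when the bolt is tight, let go and leave the key standing in the bolt; leave the tins, the glass and the sweet where they are.

Things in the scene. Friction and masses are not known exactly. Their poses are not given: they have to be found in the camera images.
- hexkey: Loose steel L-shaped hex key, hexagonal bar 14 mm across flats (16.2 across corners), 0.2 kg. Origin: where the arms' centre lines meet in the bend. +x runs along the long arm (end at x = 150 mm), -z along the short arm (end at z = -60 mm); flats of both arms face +y and -y (14 mm wide to grip). Centre of mass x 54, z -9 mm. The last 2 mm of each end are bevelled by 1.2 mm.
- long_tip (a point): Centre of the end face of the key's long arm, 150 mm from the bend; axes as the key. At the start the lowest 45 mm of the long arm are in the holder, the key leaning 30 degrees from upright, bend on top 156 mm above the table, short arm on the side it leans to and sloping down 30 degrees: it must turn 60 degrees about its y axis to bring the long arm level and the short arm straight down.
- short_tip (a point): Centre of the end face of the key's short arm, 60 mm from the bend; axes as the key.
- holder: Fixed wooden holder like a knife block, base 100 x 60 x 10 mm, on it a 44 x 50 mm block tilted by 30 degrees with the hole for the key (1.6 mm wider than the key, 45 mm deep along the slant). Highest point 76 mm. Origin: 4 mm from the middle of the base's underside. The key leans to the holder's -x; it comes out along its long arm, (-0.5, 0, 0.866) in the holder's axes.
- clamp: Low aluminium block 74 x 64 x 29 mm fixed to the table, carrying the bolt upright in its middle; a nose on its +y side lies over the edge of the chopping board (9 mm thick). Origin: centre of its underside, z up. Nothing on it is higher than the bolt head (37 mm across), whose top is 56 mm above the table.
- socket (a point): Centre of the mouth of the bolt's hexagon socket, on top of the bolt head, 56 mm above the table; axes as clamp (they do not turn with the bolt). The socket points straight up, 15.2 mm across flats, 22 mm deep, with a 1 mm bevel at the mouth; about 0.7 mm of play sideways for the key.
- bolt (a joint): Bolt angle (rad), growing clockwise from above; 0 to 0.35 at the start, hard stop at 1.0. At value q the short arm enters when the long arm points to -q + k * 60 degrees, anticlockwise from the clamp's x axis, k = 0..5, known only to 8 degrees either way: find it by feel (5 degrees of play). 0.6 N m (5 N at 120 mm) turns it; 1.5 at the stop is right, under 1 too little, over 2 too much.
- tomato_tin: Bystander: tin, 76 mm across, 58 mm high, standing on the chopping board; origin at its underside.
- sardine_tin: Bystander: flat tin 63 x 105 x 25 mm on the table near the robot; origin at its underside.
- tea_glass: Bystander: waisted tea glass, 63 mm across, 87 mm high, at the back right of the table; origin at its underside.
- sweet_1: Bystander: wrapped sweet, 18 x 38 x 16 mm, on the chopping board; origin at its underside.
Not all that is in view belongs to the job. Leave any orange look-alike of the clamp alone.

How it is judged:
By the outcome, as a careful person would: the job done as asked, in the order asked, and still so for the second after the job is handed in, with the robot touching nothing.
It also fails if it takes over 66 s, if anything falls off the work surface, if the arm or the gripper's body presses on something with over 40 N, if the wrist force passes 120 N, or if a joint passes its speed limit or range.

## Working session

There is one attempt and no reset: what is moved stays moved. The work goes in short steps, Python scripts to look and compute and a tool call to move; the robot and the scene stay as the last step left them, time stands still between calls to the robot, and variables do not carry over. Pictures are saved under pics/ and viewed, at most 10 in all, crops included, and the job is handed in when it is done.

Besides the shell and the picture viewer there is one more tool, called after "Emit:" in YAML: its name, and indented under it one key for each argument. arm_command: Moves the arm, as the interface text tells. Its arguments: {"type":"object","properties":{"plan":{"type":"array","items":{"type":"object","properties":{"claw":{"type":"number"},"tx":{"type":"number"},"ty":{"type":"number"},"tz":{"type":"number"},"ax":{"type":"number"},"ay":{"type":"number"},"az":{"type":"number"}}}},"squeeze":{"type":"number"}},"required":["plan"]}

```bash
ls; mkdir -p pics; cat > h.py <<'E'
import numpy as np, cv2
from bench import r
from scipy.spatial.transform import Rotation as R
def pose(o=None):
    o=o or r.get_obs(); return np.array(o['tcp_pos']),R.from_rotvec(o['orientation'])
def cam(name,o=None):
    m=r.camera_model(name)
    if name=='wrist':
        p,q=pose(o); T=np.array(m['tool_from_camera']); W=np.eye(4);W[:3,:3]=q.as_matrix();W[:3,3]=p
        W=W@T; return m,W[:3,:3],W[:3,3]
    q=np.array(m['orientation'],float)
    Rm=R.from_rotvec(q).as_matrix() if q.size==3 else (q if q.shape==(3,3) else R.from_quat(q).as_matrix())
    return m,Rm,np.array(m['position'])
def find(name,targets,f='tip_of'):
    o=r.get_obs(); im=r.grab_frame(name); m,Rm,t=cam(name,o)
    for k in targets:
        for d in getattr(r,f)(k,name)[:3]:
            print(name,f,k,round(d['confidence'],2),np.round(Rm@np.array(d['location'])+t,4))
    return im
def save(im,n): cv2.imwrite('pics/'+n+'.png',im[:,:,::-1])
def ray(name,u,v,z,o=None):
    m,Rm,t=cam(name,o); d=Rm@np.array([(u-m['cx'])/m['fx'],-(v-m['cy'])/m['fy'],-1]); return t+d*(z-t[2])/d[2]
def proj(name,P,o=None):
    m,Rm,t=cam(name,o); c=Rm.T@(np.array(P)-t); return m['cx']+m['fx']*c[0]/-c[2], m['cy']-m['fy']*c[1]/-c[2]
E
python3 - <<'E'
from h import *
for n in ('scene','top','wrist'): print(n,r.camera_model(n))
T=['hexkey','long_tip','short_tip','holder','clamp','socket','tomato_tin','sardine_tin','tea_glass','sweet_1']
for n in ('scene','top'): save(find(n,T),n+'0')
o=r.get_obs();print(o)
E
```

```text
pics
scene {'fx': 621.2452093681137, 'fy': 621.2452093681137, 'cx': 316.5811398448865, 'cy': 254.4716952792413, 'position': array([-0.73724867, -0.56669403,  1.18645417]), 'orientation': array([ 0.81138842, -0.50394615, -1.02337732])}
top {'fx': 488.6662543076471, 'fy': 488.6662543076471, 'cx': 318.92668321478345, 'cy': 238.84111671825488, 'position': array([0.28139639, 0.04091564, 1.32120244]), 'orientation': array([ 0.14459955, -0.10969238, -1.54124663])}
wrist {'fx': 386.3539372690532, 'fy': 386.3539372690532, 'cx': 323.2715898817954, 'cy': 232.8968011587665, 'tool_from_camera': array([[-3.58965069e-04,  9.50040590e-01,  3.12126174e-01,
         7.93291483e-02],
       [ 9.99999735e-01,  1.43185908e-04,  7.14238563e-04,
        -3.96610923e-04],
       [ 6.33863556e-04,  3.12126347e-01, -9.50040389e-01,
         2.99880577e-02],
       [ 0.00000000e+00,  0.00000000e+00,  0.00000000e+00,
         1.00000000e+00]])}
scene tip_of hexkey 0.59 [ 0.5035 -0.2547  0.1507]
scene tip_of long_tip 0.44 [4.876e-01 5.600e-03 1.000e-04]
scene tip_of holder 0.76 [ 0.4216 -0.259  -0.0015]
scene ti
[... 1214 characters left out ...]

{'clock': 1.1, 'joints': array([ 1.02090419,  0.47698947,  0.0223778 ,  1.55540223, -0.0114725 ,
        1.10929329, -0.08307143]), 'qvel': array([ 0.00062505, -0.00062706, -0.0004513 ,  0.00086215, -0.00290579,
        0.00088819, -0.00015246]), 'tau': array([ 4.66083802e-04, -5.96325338e+01,  1.60652820e+00, -2.81541270e+01,
        1.25484608e-02,  1.58259467e-03,  1.31735629e-05]), 'tcp_pos': array([ 0.28861927, -0.61019659,  0.40471361]), 'orientation': array([3.06520939e+00, 6.88388338e-01, 1.59136175e-05]), 'contact_force': array([-0.46169669, -0.36404815,  0.160526  ]), 'moment': array([-0.05479614,  0.00779512, -0.0034662 ]), 'gripper_force': 0.0, 'grip_width': 0.08549274001324005}
```

View pics/scene0.png

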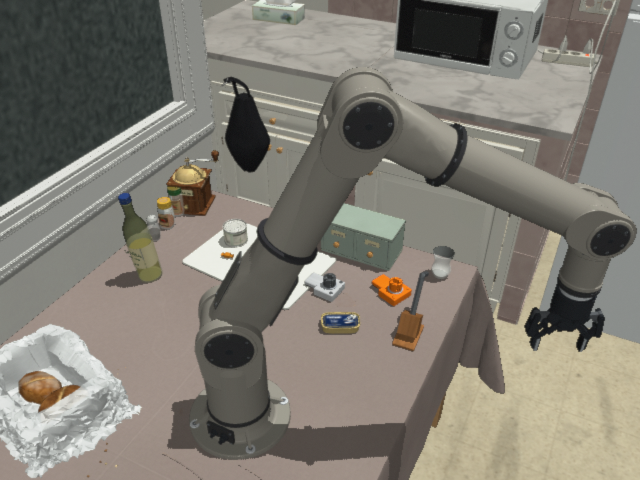

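View pics/top0.png

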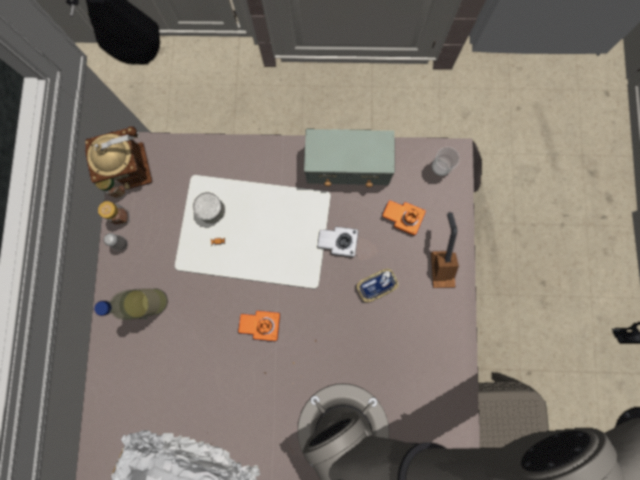

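The silver clamp at about (330,285) in the scene view and (343,240) in the top view is the real one. The orange ones are decoys. The key in its holder shows at (415,310) in the scene view and (448,240) in the top view, leaning towards world +x. Next I'll look at the key from above with the wrist camera.

```bash
cat >> h.py <<'E'
from scipy.linalg import fractional_matrix_power as fmp
def Tm(p,q): W=np.eye(4);W[:3,:3]=q.as_matrix();W[:3,3]=p;return W
def tool(az,tilt,roll=0):
    "x axis az (deg), z down tilted by 'tilt' deg toward az"
    return R.from_euler('z',az,degrees=True)*R.from_euler('x',180,degrees=True)*R.from_euler('y',tilt,degrees=True)
def go(p,q,n,frm=None):
    A=frm if frm is not None else Tm(*pose()); B=Tm(np.array(p),q)
    M=np.real(fmp(np.linalg.inv(A)@B,1/n))
    print(n,'rows: t',np.round(M[:3,3],5),'a',np.round(R.from_matrix(M[:3,:3]).as_rotvec(degrees=True),3))
    return B
E
python3 - <<'E'
from h import *
print(tool(0,30).as_matrix().round(2))
go([.47,-.255,.42],tool(0,0),10)
E
```

```text
[[ 0.87  0.    0.5 ]
 [ 0.   -1.   -0.  ]
 [ 0.5   0.   -0.87]]
10 rows: t [ 0.02636 -0.03036 -0.00153] a [ 0.    -0.     2.532]
```

Emit:
arm_command:
  plan:
    - {"tx": 0.0264, "ty": -0.0304, "tz": -0.0015, "az": 2.53}
    - {"tx": 0.0264, "ty": -0.0304, "tz": -0.0015, "az": 2.53}
    - {"tx": 0.0264, "ty": -0.0304, "tz": -0.0015, "az": 2.53}
    - {"tx": 0.0264, "ty": -0.0304, "tz": -0.0015, "az": 2.53}
    - {"tx": 0.0264, "ty": -0.0304, "tz": -0.0015, "az": 2.53}
    - {"tx": 0.0264, "ty": -0.0304, "tz": -0.0015, "az": 2.53}
    - {"tx": 0.0264, "ty": -0.0304, "tz": -0.0015, "az": 2.53}
    - {"tx": 0.0264, "ty": -0.0304, "tz": -0.0015, "az": 2.53}
    - {"tx": 0.0264, "ty": -0.0304, "tz": -0.0015, "az": 2.53}
    - {"tx": 0.0264, "ty": -0.0304, "tz": -0.0015, "az": 2.53}

```text
invalid input at $.plan[0]: expected keys claw, tx, ty, tz, ax, ay, az
```

```bash
python3 - <<'E'
from h import *
o=r.get_obs(); print(o['clock'],o['joints'].round(3),o['tcp_pos'],o['orientation'],o['contact_force'])
im=find('wrist',['hexkey','short_tip','holder','clamp','socket'])
save(im,'w1')
np.save('o1.npy',np.concatenate([o['tcp_pos'],o['orientation']]))
E
```

```text
1.1 [ 1.021  0.477  0.022  1.555 -0.011  1.109 -0.083] [ 0.28861927 -0.61019659  0.40471361] [3.06520939e+00 6.88388338e-01 1.59136175e-05] [-0.46169669 -0.36404815  0.160526  ]
```

View pics/w1.png

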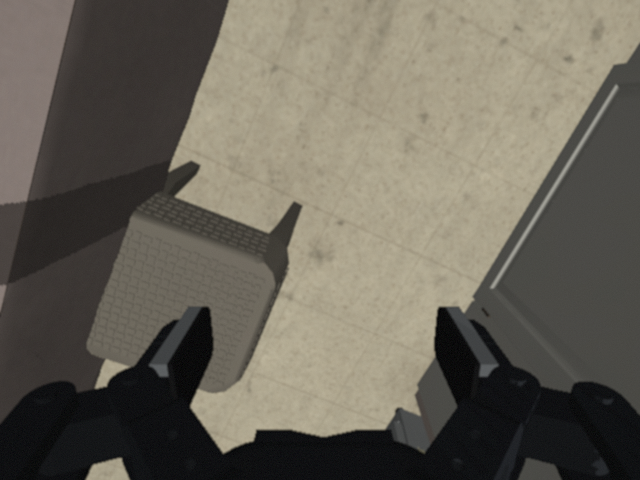

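The picture only shows the floor because the move was refused; every row needs all seven keys.

Emit:
arm_command:
  plan:
    - {"claw": 0, "tx": 0.0264, "ty": -0.0304, "tz": -0.0015, "ax": 0, "ay": 0, "az": 2.53}
    - {"claw": 0, "tx": 0.0264, "ty": -0.0304, "tz": -0.0015, "ax": 0, "ay": 0, "az": 2.53}
    - {"claw": 0, "tx": 0.0264, "ty": -0.0304, "tz": -0.0015, "ax": 0, "ay": 0, "az": 2.53}
    - {"claw": 0, "tx": 0.0264, "ty": -0.0304, "tz": -0.0015, "ax": 0, "ay": 0, "az": 2.53}
    - {"claw": 0, "tx": 0.0264, "ty": -0.0304, "tz": -0.0015, "ax": 0, "ay": 0, "az": 2.53}
    - {"claw": 0, "tx": 0.0264, "ty": -0.0304, "tz": -0.0015, "ax": 0, "ay": 0, "az": 2.53}
    - {"claw": 0, "tx": 0.0264, "ty": -0.0304, "tz": -0.0015, "ax": 0, "ay": 0, "az": 2.53}
    - {"claw": 0, "tx": 0.0264, "ty": -0.0304, "tz": -0.0015, "ax": 0, "ay": 0, "az": 2.53}
    - {"claw": 0, "tx": 0.0264, "ty": -0.0304, "tz": -0.0015, "ax": 0, "ay": 0, "az": 2.53}
    - {"claw": 0, "tx": 0.0264, "ty": -0.0304, "tz": -0.0015, "ax": 0, "ay": 0, "az": 2.53}

```text
clock: 2.23
tcp_pos: [0.4707, -0.2526, 0.4202]
orientation: [3.141, -0.003, 0.001]
contact_force: [0.8, -0.3, -0.3]
grip_width: 0.0853
gripper_force: 0.0
```

```bash
cat > fk.py <<'E'
import json,numpy as np
from scipy.spatial.transform import Rotation as R
from scipy.optimize import least_squares
def rec(o):
    open('log.jsonl','a').write(json.dumps([list(o['joints']),list(o['tcp_pos']),list(o['orientation'])])+'\n')
def fk(q,p):
    yaw,d1,a1,L1,a2,L2,a3,L3,yw=p; Z=lambda a:R.from_euler('z',a); Y=lambda a:R.from_euler('y',a)
    x=np.zeros(3);o=Z(yaw+q[0])
    x=x+o.apply([a1,0,d1]); o=o*Y(q[1])*Z(q[2]); x=x+o.apply([a2,0,L1])
    o=o*Y(q[3])*Z(q[4]); x=x+o.apply([-a2,0,L2]); o=o*Y(q[5])*Z(q[6]+yw); x=x+o.apply([a3,0,L3]); return x,o
def fit():
    D=[json.loads(l) for l in open('log.jsonl')]
    def res(p):
        e=[]
        for q,x,w in D:
            X,o=fk(q,p); e+=list(X-x)+list(.5*(o.inv()*R.from_rotvec(w)).as_rotvec())
        return np.array(e+[.001*(p[2]),.001*p[4],.001*p[6],.0005*(p[7]-.12),.0005*(p[3]-p[5])])
    b=None
    for yaw in np.arange(-3,3.1,1):
        for yw in (0,3.14):
            s=least_squares(res,[yaw,.33,0,.5,0,.5,0,.12,yw])
            if b is None or s.cost<b.cost:b=s
    return b.x,np.sqrt(2*b.cost)
E
python3 - <<'E'
from h import *; import fk
o=r.get_obs(); fk.rec(o); print(o['clock'],o['joints'].round(3),o['tcp_pos'],o['orientation'],o['contact_force'])
im=find('wrist',['hexkey','short_tip','holder','clamp','socket'])
save(im,'w2')
np.save('o1.npy',np.concatenate([o['tcp_pos'],o['orientation']]))
open('log.jsonl','a').write('[[1.02090419,0.47698947,0.0223778,1.55540223,-0.0114725,1.10929329,-0.08307143],[0.28861927,-0.61019659,0.40471361],[3.06520939,0.688388338,0.0000159]]\n')
x,e=fk.fit(); print(x.round(4),e)
E
```

```text
2.2333 [ 0.453  0.234 -0.091  1.87   0.025  1.038 -1.221] [ 0.47069347 -0.25261499  0.42024889] [ 3.14120694e+00 -3.43341212e-03  1.01740127e-03] [ 0.84140493 -0.26006206 -0.32806264]
wrist tip_of hexkey 0.55 [ 0.4944 -0.2514  0.15  ]
wrist tip_of short_tip 0.92 [ 0.5496 -0.2517  0.1208]
wrist tip_of holder 0.72 [ 0.4294 -0.2585  0.001 ]
wrist tip_of clamp 0.63 [0.4909 0.0065 0.0007]
wrist tip_of clamp 0.6 [ 0.5527 -0.1694  0.0009]
wrist tip_of socket 0.82 [ 0.5548 -0.1673  0.0584]
wrist tip_of socket 0.72 [0.4892 0.0024 0.0539]
[ 0.5012  1.5357 -3.4077 -1.0658  1.1574  1.9437  0.4007 -0.1762  4.774 ] 0.313992717950192
```

View pics/w2.png

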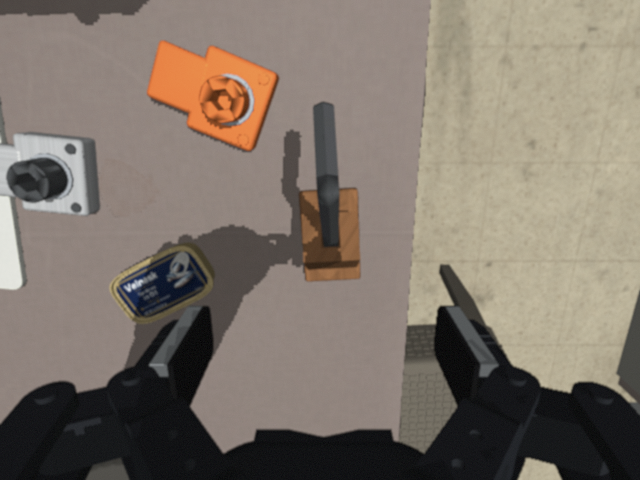

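```bash
python3 - <<'E'
s=open('fk.py').read()
s=s.replace("def fk(q,p):\n","SG=np.ones(7)\ndef fk(q,p):\n    q=np.array(q)*SG\n")
s=s.replace("    b=None\n    for yaw in np.arange(-3,3.1,1):\n        for yw in (0,3.14):\n","    global SG\n    b=None;import itertools\n    for sg in ([-1,-1,-1,-1],[-1,1,1,-1],[-1,-1,1,-1],[-1,1,-1,-1]):\n      SG=np.array([sg[0],1,sg[1],1,sg[2],1,sg[3]])\n      for yaw in (0,):\n        for yw in (0,1.57,3.14,-1.57):\n")
s=s.replace("b is None or s.cost<b.cost:b=s","b is None or s.cost<b.cost:b=s;bs=SG")
s=s.replace("    return b.x,","    SG=bs;np.save('fk.npy',np.concatenate([b.x,SG]))\n    return b.x,")
open('fk.py','w').write(s)
import fk; x,e=fk.fit(); print(x.round(4),fk.SG,e)
from h import *
v=np.load('o1.npy'); o=dict(tcp_pos=v[:3],orientation=v[3:])
print('tip top edge',ray('wrist',322,103,.130,o),'bend',ray('wrist',329,183,.160,o), 'arm@block',ray('wrist',331,243,.072,o))
b=np.array([.501,-.254,.156])
for P in (b,b+[.052,0,-.03],b-.105*np.array([.5,0,.866])):print(proj('wrist',P,o),proj('top',P),proj('scene',P))
for P in ([.4890,.004,.056],[.4890,.004,0]):print('sock',proj('wrist',P,o),proj('top',P),proj('scene',P))
print('sock',ray('wrist',37,181,.056,o),ray('top',345,241,.056),ray('top',345,241,.035))
E
```

```text
[-0.1295  0.2022  0.0255  0.6167 -0.0391  0.4679  0.0236  0.1199  1.4413] [-1  1 -1  1 -1  1 -1] 0.00010321897084131348
tip top edge [ 0.55184828 -0.25193107  0.13      ] bend [ 0.50597835 -0.25608284  0.16      ] arm@block [ 0.43618595 -0.2591917   0.072     ]
(np.float64(325.5108395094842), np.float64(189.78766267173538)) (np.float64(453.43246939973733), np.float64(230.20286439867374)) (np.float64(421.547002908723), np.float64(273.3688887348754))
(np.float64(325.2096737069181), np.float64(101.16240277869315)) (np.float64(450.044958046993), np.float64(211.80918921991935)) (np.float64(426.7227710878968), np.float64(270.97451427490137))
(np.float64(325.0162520443383), np.float64(227.21208411750797)) (np.float64(444.9058615094584), np.float64(256.5790268144591)) (np.float64(411.2903426501203), np.float64(311.3250308512042))
sock (np.float64(29.0719118917375), np.float64(180.46904882895382)) (np.float64(344.8847514642028), np.float64(239.25287616472374)) (np.float64(329.6423612154947), np.float64(276.7243586709495))
sock (np.float64(69.21213813025372), np.float64(170.32837077535424)) (np.float64(344.22340649277396), np.float64(242.55448546551554)) (np.float64(329.3324477789854), np.float64(291.59666966469604))
sock [ 0.48851629 -0.00280622  0.056     ] [0.4843707  0.00361116 0.056     ] [0.48773969 0.00299198 0.035     ]
```

```bash
cat >> fk.py <<'E'
LO=np.array([-2.96,-.34,-1.41,.24,-1.37,.17,-2.96]);HI=np.array([2.96,2.1,1.46,2.44,4.51,1.92,2.96])
def ik(T,q0,p):
    f=lambda q:np.concatenate([(lambda X,o:np.r_[10*(X-T[:3,3]),3*(o.inv()*R.from_matrix(T[:3,:3])).as_rotvec()])(*fk(q,p)),.003*(q-q0)])
    s=least_squares(f,np.clip(q0,LO+.01,HI-.01),bounds=(LO,HI)); return s.x,np.linalg.norm(s.fun[:6])
E
cat > reach.py <<'E'
from h import *; import fk,json
def line(T0,T1,q,p,n=10):
    M=np.linalg.inv(T0)@T1; w=0
    for i in range(1,n+1):
        A=T0@np.real(fmp(M,i/n)); q,e=fk.ik(A,q,p); w=max(w,e)
    return q,w
E
python3 - <<'E'
from h import *; import fk,json,reach
# simple model
D=[json.loads(l) for l in open('log.jsonl')]
fk.SG=np.array([-1,1,-1,1,-1,1,-1])
def res(z):
    p=[z[0],z[1],0,z[2],0,z[3],0,z[4],z[5]]; e=[]
    for q,x,w in D:
        X,o=fk.fk(q,p); e+=list(X-x)+list(.5*(o.inv()*R.from_rotvec(w)).as_rotvec())
    return e+list(1e-4*(np.array(z[4:5])-.12))
s=fk.least_squares(res,[-.1,.33,.5,.5,.12,1.5]); print(s.x.round(4),np.sqrt(2*s.cost))
z=s.x;p=[z[0],z[1],0,z[2],0,z[3],0,z[4],z[5]]
pf=np.load('fk.npy')[:9]
T0=Tm(*pose()); q0=np.array(D[0][0])
b=np.array([.502,-.2545,.156]);az=np.radians(3.2);L=np.array([np.cos(az),np.sin(az),0]);up=np.array([0,0,1])
for s_ in (60,):
  g=b-(s_/1000)*(.5*L+.866*up)
  for t in (0,15,30,40,50,60):
    q=tool(3.2,t); T1=Tm(g-.155*q.as_matrix()[:,2],q)
    for pp in (p,pf):
        qq,w=reach.line(T0,T1,q0,pp); print(t,T1[:3,3].round(3),qq.round(2),round(w,4))
E
```

```text
[-0.1    14.694   0.5908  0.4496 14.6172  1.4708] 0.008922456392646346
0 [ 0.472 -0.256  0.259] [ 0.46  0.45 -0.09  2.02  0.06  0.68 -1.18] 0.0
0 [ 0.472 -0.256  0.259] [ 0.45  0.46 -0.09  2.03  0.06  0.66 -1.2 ] 0.0
15 [ 0.432 -0.258  0.254] [ 2.87  1.37  0.38  0.24 -0.39  1.64  1.44] 0.4907
15 [ 0.432 -0.258  0.254] [ 0.66  0.44 -0.25  2.16 -0.14  0.35 -0.93] 0.0
30 [ 0.395 -0.261  0.238] [ 2.91  1.39  0.43  0.24 -0.44  1.63  1.49] 1.282
30 [ 0.395 -0.261  0.238] [ 0.97  0.49 -0.43  2.32 -1.37  0.17  0.45] 0.144
40 [ 0.373 -0.262  0.223] [ 2.94  1.39  0.21  0.24 -0.22  1.61  1.47] 1.8095
40 [ 0.373 -0.262  0.223] [ 1.21  0.56 -0.67  2.33 -1.37  0.17  0.54] 0.5561
50 [ 0.353 -0.263  0.204] [ 2.96  1.41  0.14  0.24 -0.16  1.59  1.47] 2.3365
50 [ 0.353 -0.263  0.204] [ 1.42  0.7  -0.87  2.33 -1.37  0.17  0.68] 0.933
60 [ 0.338 -0.264  0.182] [ 2.95  1.43  0.24  0.24 -0.25  1.57  1.48] 2.8628
60 [ 0.338 -0.264  0.182] [ 1.58  0.92 -1.01  2.33 -1.37  0.17  0.89] 1.2412
```

```bash
cat > key.py <<'E'
from h import *
AZ=3.2;B=np.array([.502,-.2545,.156])
def grasp(tilt,s,back=0,az=None,b=None):
    az=AZ if az is None else az; b=B if b is None else b; a=np.radians(az);L=np.array([np.cos(a),np.sin(a),0])
    g=b-s*(.5*L+np.array([0,0,.866])); q=tool(az,tilt); return g-(.155+back)*q.as_matrix()[:,2],q
E
python3 - <<'E'
from key import *
p,q=grasp(18,.055,.08); print(p); go(p,q,10)
E
```

```text
[ 0.40203712 -0.26008879  0.33186828]
10 rows: t [-0.00795  0.0003   0.00777] a [ 0.055  1.803 -0.324]
```

Emit:
arm_command:
  plan:
    - {"claw": 0, "tx": -0.008, "ty": 0.0003, "tz": 0.0078, "ax": 0.05, "ay": 1.8, "az": -0.32}
    - {"claw": 0, "tx": -0.008, "ty": 0.0003, "tz": 0.0078, "ax": 0.05, "ay": 1.8, "az": -0.32}
    - {"claw": 0, "tx": -0.008, "ty": 0.0003, "tz": 0.0078, "ax": 0.05, "ay": 1.8, "az": -0.32}
    - {"claw": 0, "tx": -0.008, "ty": 0.0003, "tz": 0.0078, "ax": 0.05, "ay": 1.8, "az": -0.32}
    - {"claw": 0, "tx": -0.008, "ty": 0.0003, "tz": 0.0078, "ax": 0.05, "ay": 1.8, "az": -0.32}
    - {"claw": 0, "tx": -0.008, "ty": 0.0003, "tz": 0.0078, "ax": 0.05, "ay": 1.8, "az": -0.32}
    - {"claw": 0, "tx": -0.008, "ty": 0.0003, "tz": 0.0078, "ax": 0.05, "ay": 1.8, "az": -0.32}
    - {"claw": 0, "tx": -0.008, "ty": 0.0003, "tz": 0.0078, "ax": 0.05, "ay": 1.8, "az": -0.32}
    - {"claw": 0, "tx": -0.008, "ty": 0.0003, "tz": 0.0078, "ax": 0.05, "ay": 1.8, "az": -0.32}
    - {"claw": 0, "tx": -0.008, "ty": 0.0003, "tz": 0.0078, "ax": 0.05, "ay": 1.8, "az": -0.32}

```text
clock: 3.37
tcp_pos: [0.4008, -0.2606, 0.3312]
orientation: [-3.095, -0.083, -0.492]
contact_force: [0.5, 0.5, -0.2]
grip_width: 0.0853
gripper_force: 0.0
```

```bash
python3 - <<'E'
from key import *; import fk,reach
o=r.get_obs(); fk.rec(o); print(o['joints'].round(3),o['tcp_pos'].round(4),pose(o)[1].as_matrix()[:,2].round(3))
im=find('wrist',['hexkey','short_tip','holder']); save(im,'w3'); np.save('o3.npy',np.concatenate([o['tcp_pos'],o['orientation']]))
p,e=fk.fit(); print(p.round(4),fk.SG,e)
T0=Tm(*pose(o))
for t in (18,22,26,30):
    q,w=reach.line(T0,Tm(*grasp(t,.055)),o['joints'],p); print(t,q.round(2),round(w,4))
    for q5 in (1.5,3.14):
        for q3 in(-.5,.5):
            qq=q.copy();qq[4]=q5;qq[2]=q3;qq[6]+=-q5; q2,w2=fk.ik(Tm(*grasp(t,.055)),qq,p); 
            if w2<.01: print('   alt',q2.round(2),round(w2,4))
E
```

```text
[ 0.646  0.209 -0.165  2.165 -0.258  0.513 -0.82 ] [ 0.4008 -0.2606  0.3312] [ 0.31   0.015 -0.951]
wrist tip_of hexkey 0.89 [ 0.4983 -0.2547  0.1518]
wrist tip_of short_tip 0.75 [ 0.5544 -0.25    0.1187]
wrist tip_of holder 0.68 [ 0.4296 -0.2591  0.0024]
[-0.0627  0.3118  0.1409  0.4529 -0.0295  0.41   -0.0249  0.1112  1.509 ] [-1  1 -1  1 -1  1 -1] 0.01416981174670807
18 [ 0.63  0.44 -0.2   2.17 -0.3   0.29 -0.78] 0.0
   alt [ 0.98  0.62 -0.91  2.14  0.97  0.45 -2.14] 0.0
   alt [ 0.91  0.56 -0.78  2.15  0.8   0.37 -1.96] 0.0
   alt [ 1.14  0.88 -1.28  2.13  1.3   0.78 -2.41] 0.0
   alt [ 1.09  0.77 -1.16  2.13  1.21  0.65 -2.35] 0.0
22 [ 0.73  0.45 -0.32  2.2  -0.36  0.2  -0.71] 0.0
   alt [ 0.96  0.58 -0.85  2.2   1.05  0.32 -2.22] 0.0
   alt [ 0.91  0.54 -0.76  2.2   0.9   0.27 -2.06] 0.0
   alt [ 1.13  0.79 -1.2   2.18  1.36  0.61 -2.47] 0.0
   alt [ 1.07  0.7  -1.08  2.19  1.28  0.5  -2.42] 0.0
26 [ 0.75  0.45 -0.25  2.28 -1.26  0.17  0.25] 0.0001
   alt [ 0.92  0.53 -0.75  2.26  1.29  0.17 -2.45] 0.0
   alt [ 0.92  0.53 -0.75  2.26  1.29  0.17 -2.45] 0.0001
   alt [ 1.02  0.61 -0.94  2.25  1.43  0.31 -2.58] 0.0
   alt [ 0.96  0.56 -0.83  2.26  1.37  0.22 -2.53] 0.0001
30 [ 0.83  0.45 -0.34  2.3  -1.37  0.17  0.37] 0.1572
   alt [ 1.13  0.73 -1.12  2.29  1.75  0.44 -2.84] 0.0
   alt [ 1.08  0.66 -1.02  2.3   1.8   0.34 -2.92] 0.0
   alt [ 1.06  0.64 -0.98  2.31  1.84  0.31 -2.96] 0.0
   alt [ 1.06  0.64 -0.98  2.31  1.84  0.31 -2.96] 0.0
```

View pics/w3.png

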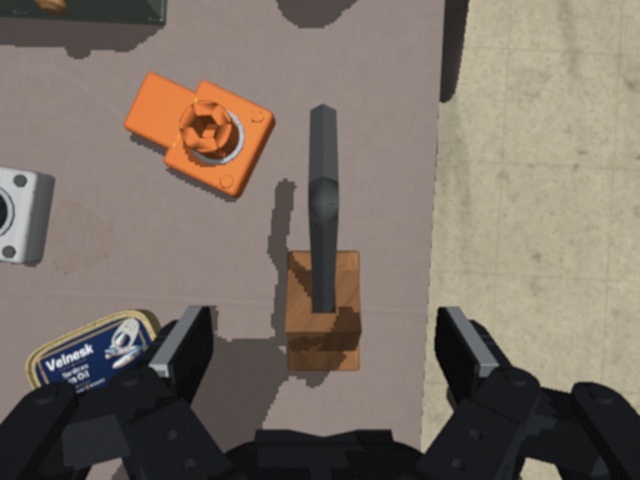

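```bash
python3 - <<'E'
from key import *; import fk,json,itertools
v=np.load('o3.npy'); o=dict(tcp_pos=v[:3],orientation=v[3:])
for x in (.496,.5,.504):
    b=np.array([x,-.2545,.156]);l=np.array([.5,.028,.866]);sh=np.array([.866,.048,-.5]);nl=np.array([.866,.048,-.5])
    print(x,'bend outer',np.round(proj('wrist',b+.009*(l-sh*0),o),1),'tip top',np.round(proj('wrist',b+.06*sh+.008*l,o),1),'exit back',np.round(proj('wrist',b-.105*l-.008*sh,o),1))
D=[json.loads(l) for l in open('log.jsonl')]
Rz=lambda a:R.from_euler('z',a);Ry=lambda a:R.from_euler('y',a)
# orientation-only fit
best=[]
for sg in itertools.product([1,-1],repeat=7):
    if sg[0]!=-1: continue
    def ori(q,z): 
        q=np.array(q)*sg; return Rz(z[0]+q[0])*Ry(q[1]+z[2])*Rz(q[2])*Ry(q[3]+z[3])*Rz(q[4])*Ry(q[5]+z[4])*Rz(q[6]+z[1])
    f=lambda z:np.r_[np.concatenate([(ori(q,z).inv()*R.from_rotvec(w)).as_rotvec() for q,x,w in D]),.0*np.array(z[2:])]
    for y0 in (0,1.57,3.14,-1.57):
        s=fk.least_squares(lambda z:f(np.r_[z,0,0,0]),[-.1,y0]); best.append((s.cost,sg,s.x.round(3)))
best.sort(key=lambda t:t[0]); [print(b) for b in best[:4]]
E
```

```text
0.496 bend outer [320.5 196.5] tip top [320.7  99.8] exit back [321.7 305.1]
0.5 bend outer [321.  187.1] tip top [321.1  91.8] exit back [322.1 299.2]
0.504 bend outer [321.5 177.7] tip top [321.5  83.9] exit back [322.4 293.2]
(np.float64(4.9595889634603556e-17), (-1, -1, -1, -1, -1, -1, -1), array([3.142, 4.712]))
(np.float64(4.959588966653126e-17), (-1, 1, -1, 1, -1, 1, -1), array([-0.   ,  1.571]))
(np.float64(4.9595889937000676e-17), (-1, -1, -1, -1, -1, -1, -1), array([-3.142, -1.571]))
(np.float64(4.9595891034797446e-17), (-1, -1, -1, -1, -1, -1, -1), array([-3.142, -1.571]))
```

```bash
cat > fk.py <<'E'
import json,numpy as np
from scipy.spatial.transform import Rotation as R
from scipy.optimize import least_squares
SG=np.array([-1,1,-1,1,-1,1,-1])
def rec(o):
    open('log.jsonl','a').write(json.dumps([list(o['joints']),list(o['tcp_pos']),list(o['orientation'])])+'\n')
def frames(q):
    q=np.array(q)*SG; o=R.identity(); F=[np.eye(3)]
    for i,a in enumerate(q): o=o*R.from_euler('zyzyzyz'[i],a+(np.pi/2 if i==6 else 0)); F.append(o.as_matrix())
    return F
COL=[(0,2),(1,0),(1,1),(3,0),(3,1),(3,2),(4,0),(5,0),(5,1),(5,2),(6,0),(6,1),(7,2)]
PRI=np.array([.33,0,0,0,0,.45,0,0,0,.45,0,0,.12])
def jac(q): F=frames(q); return np.array([F[i][:,j] for i,j in COL]).T
def fit():
    D=[json.loads(l) for l in open('log.jsonl')]
    A=np.vstack([jac(d[0]) for d in D]);b=np.concatenate([d[1] for d in D]);lam=1e-4
    p=PRI+np.linalg.lstsq(np.vstack([A,lam*np.eye(13)]),np.r_[b-A@PRI,np.zeros(13)],rcond=None)[0]
    return p,np.abs(A@p-b).max()
def fk(q,p): return jac(q)@p,R.from_matrix(frames(q)[7])
LO=np.array([-2.96,-.34,-1.41,.24,-1.37,.17,-2.96]);HI=np.array([2.96,2.1,1.46,2.44,4.51,1.92,2.96])
def ik(T,q0,p):
    f=lambda q:np.concatenate([(lambda X,o:np.r_[10*(X-T[:3,3]),3*(o.inv()*R.from_matrix(T[:3,:3])).as_rotvec()])(*fk(q,p)),.003*(q-q0)])
    s=least_squares(f,np.clip(q0,LO+.01,HI-.01),bounds=(LO,HI)); return s.x,np.linalg.norm(s.fun[:6])
E
sed -i 's/^AZ=.*/AZ=3.0;B=np.array([.496,-.2553,.156])/' key.py
python3 - <<'E'
from key import *; import fk,reach
p,e=fk.fit(); print(p.round(4),e); o=r.get_obs()
T0=Tm(*pose())
for t in (18,20,22,25):
    q,w=reach.line(T0,Tm(*grasp(t,.055)),o['joints'],p); print(t,q.round(2),round(w,4))
go(*grasp(20,.055),10)
E
```

```text
[ 3.076e-01  6.200e-03 -5.080e-02  1.300e-03 -1.220e-02  5.314e-01
  9.200e-03 -6.300e-03  4.000e-04  4.743e-01  3.200e-03  4.000e-04
  1.607e-01] 4.576305889791854e-09
18 [ 0.63  0.37 -0.18  2.18 -0.27  0.34 -0.81] 0.0
20 [ 0.68  0.37 -0.23  2.2  -0.32  0.3  -0.74] 0.0
22 [ 0.74  0.37 -0.28  2.21 -0.37  0.26 -0.68] 0.0
25 [ 0.85  0.39 -0.39  2.23 -0.45  0.2  -0.57] 0.0
10 rows: t [-1.20e-03  1.00e-05  7.81e-03] a [-0.001  0.206  0.007]
```

Emit:
arm_command:
  plan:
    - {"claw": 0, "tx": -0.0012, "ty": 0, "tz": 0.0078, "ax": 0, "ay": 0.2, "az": 0}
    - {"claw": 0, "tx": -0.0012, "ty": 0, "tz": 0.0078, "ax": 0, "ay": 0.2, "az": 0}
    - {"claw": 0, "tx": -0.0012, "ty": 0, "tz": 0.0078, "ax": 0, "ay": 0.2, "az": 0}
    - {"claw": 0, "tx": -0.0012, "ty": 0, "tz": 0.0078, "ax": 0, "ay": 0.2, "az": 0}
    - {"claw": 0, "tx": -0.0012, "ty": 0, "tz": 0.0078, "ax": 0, "ay": 0.2, "az": 0}
    - {"claw": 0, "tx": -0.0012, "ty": 0, "tz": 0.0078, "ax": 0, "ay": 0.2, "az": 0}
    - {"claw": 0, "tx": -0.0012, "ty": 0, "tz": 0.0078, "ax": 0, "ay": 0.2, "az": 0}
    - {"claw": 0, "tx": -0.0012, "ty": 0, "tz": 0.0078, "ax": 0, "ay": 0.2, "az": 0}
    - {"claw": 0.2, "tx": -0.0012, "ty": 0, "tz": 0.0078, "ax": 0, "ay": 0.2, "az": 0}
    - {"claw": 0.4, "tx": -0.0012, "ty": 0, "tz": 0.0078, "ax": 0, "ay": 0.2, "az": 0}

```text
clock: 4.4
tcp_pos: [0.4164, -0.2582, 0.2531]
orientation: [-3.083, -0.087, -0.544]
contact_force: [0.1, 0.7, 1.0]
grip_width: 0.0637
gripper_force: 0.0
```

```bash
python3 - <<'E'
from key import *; import fk
o=r.get_obs(); fk.rec(o); print(o['clock'],o['joints'].round(3),o['tcp_pos'].round(4),grasp(20,.055)[0],pose(o)[1].as_matrix()[:,2].round(3),o['contact_force'].round(1),o['grip_width'])
im=find('wrist',['hexkey','short_tip']); save(im,'w4');np.save('o4.npy',np.concatenate([o['tcp_pos'],o['orientation']]))
E
```

```text
4.4 [ 0.679  0.365 -0.23   2.203 -0.327  0.295 -0.738] [ 0.4164 -0.2582  0.2531] [ 0.41559722 -0.25951373  0.25402236] [ 0.342  0.019 -0.94 ] [0.1 0.7 1. ] 0.06374576124310952
wrist tip_of hexkey 0.87 [ 0.495  -0.2526  0.1543]
wrist tip_of short_tip 0.86 [ 0.5512 -0.2489  0.1171]
```

View pics/w4.png

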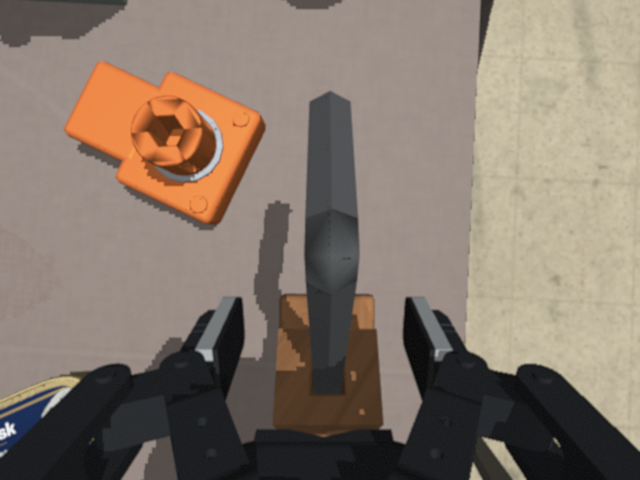

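The key shows at column 331 against a hand centre of 323, about 3 mm towards tool +y. I'll shift by that and close.

Emit:
arm_command:
  plan:
    - {"claw": 0.4, "tx": 0, "ty": 0.0015, "tz": 0, "ax": 0, "ay": 0, "az": 0}
    - {"claw": 0.5, "tx": 0, "ty": 0.0015, "tz": 0, "ax": 0, "ay": 0, "az": 0}
    - {"claw": 0.6, "tx": 0, "ty": 0, "tz": 0, "ax": 0, "ay": 0, "az": 0}
    - {"claw": 0.7, "tx": 0, "ty": 0, "tz": 0, "ax": 0, "ay": 0, "az": 0}
    - {"claw": 0.8, "tx": 0, "ty": 0, "tz": 0, "ax": 0, "ay": 0, "az": 0}
    - {"claw": 0.9, "tx": 0, "ty": 0, "tz": 0, "ax": 0, "ay": 0, "az": 0}
    - {"claw": 1, "tx": 0, "ty": 0, "tz": 0, "ax": 0, "ay": 0, "az": 0}
    - {"claw": 1, "tx": 0, "ty": 0, "tz": 0, "ax": 0, "ay": 0, "az": 0}
    - {"claw": 1, "tx": 0, "ty": 0, "tz": 0, "ax": 0, "ay": 0, "az": 0}
    - {"claw": 1, "tx": 0, "ty": 0, "tz": 0, "ax": 0, "ay": 0, "az": 0}
  squeeze: 70

```text
clock: 5.38
tcp_pos: [0.4167, -0.261, 0.2541]
orientation: [-3.083, -0.088, -0.544]
contact_force: [-1.1, 2.6, 4.8]
grip_width: 0.0124
gripper_force: 68.6
```

```bash
python3 - <<'E'
from key import *; import fk
o=r.get_obs(); fk.rec(o); print(o['clock'],o['tcp_pos'].round(4),o['contact_force'].round(1),o['moment'].round(2),o['grip_width'],o['gripper_force'])
P,Q=pose(o)
im=find('wrist',['hexkey','short_tip']); save(im,'w5')
np.save('o5.npy',np.concatenate([o['tcp_pos'],o['orientation']]))
l=np.array([.5,.026,.866])
d=Q.inv().apply(l); print('extract dir in tool',d.round(3))
E
```

```text
5.3833 [ 0.4167 -0.261   0.2541] [-1.1  2.6  4.8] [0.62 0.2  0.  ] 0.012351503491922109 68.62210222519934
wrist tip_of hexkey 0.82 [ 0.4992 -0.2553  0.1525]
extract dir in tool [ 0.767  0.002 -0.642]
```

Emit:
arm_command:
  plan:
    - {"claw": 1, "tx": 0.0031, "ty": 0, "tz": -0.0026, "ax": 0, "ay": 0, "az": 0}
    - {"claw": 1, "tx": 0.0046, "ty": 0, "tz": -0.0039, "ax": 0, "ay": 0, "az": 0}
    - {"claw": 1, "tx": 0.0046, "ty": 0, "tz": -0.0039, "ax": 0, "ay": 0, "az": 0}
    - {"claw": 1, "tx": 0.0046, "ty": 0, "tz": -0.0039, "ax": 0, "ay": 0, "az": 0}
    - {"claw": 1, "tx": 0.0046, "ty": 0, "tz": -0.0039, "ax": 0, "ay": 0, "az": 0}
    - {"claw": 1, "tx": 0.0046, "ty": 0, "tz": -0.0039, "ax": 0, "ay": 0, "az": 0}
    - {"claw": 1, "tx": 0.0046, "ty": 0, "tz": -0.0039, "ax": 0, "ay": 0, "az": 0}
    - {"claw": 1, "tx": 0.0046, "ty": 0, "tz": -0.0039, "ax": 0, "ay": 0, "az": 0}
    - {"claw": 1, "tx": 0.0061, "ty": 0, "tz": -0.0051, "ax": 0, "ay": 0, "az": 0}
    - {"claw": 1, "tx": 0.0061, "ty": 0, "tz": -0.0051, "ax": 0, "ay": 0, "az": 0}

```text
clock: 6.37
tcp_pos: [0.4476, -0.2594, 0.3085]
orientation: [-3.083, -0.087, -0.544]
contact_force: [-1.4, -0.2, -2.8]
grip_width: 0.0126
gripper_force: 68.3
```

```bash
python3 - <<'E'
from key import *; import fk
o=r.get_obs(); fk.rec(o); print(o['clock'],o['tcp_pos'].round(4),o['contact_force'].round(1),o['moment'].round(2),o['grip_width'],o['gripper_force'])
im=find('wrist',['hexkey','short_tip','holder']); a=im
im=find('scene',['hexkey','short_tip','long_tip'])
save(np.hstack([cv2.resize(a,(400,300)),cv2.resize(im[150:420,250:610],(400,300))]),'w6')
np.save('o6.npy',np.concatenate([o['tcp_pos'],o['orientation']]))
E
```

```text
6.3667 [ 0.4476 -0.2594  0.3085] [-1.4 -0.2 -2.8] [-0.04  0.55 -0.01] 0.012605664670357836 68.3318654447794
wrist tip_of hexkey 0.92 [ 0.529  -0.2537  0.2088]
wrist tip_of short_tip 0.81 [ 0.5855 -0.2487  0.1728]
wrist tip_of holder 0.56 [ 0.4254 -0.259   0.0015]
scene tip_of long_tip 0.77 [ 0.4456 -0.2566  0.0828]
```

View pics/w6.png

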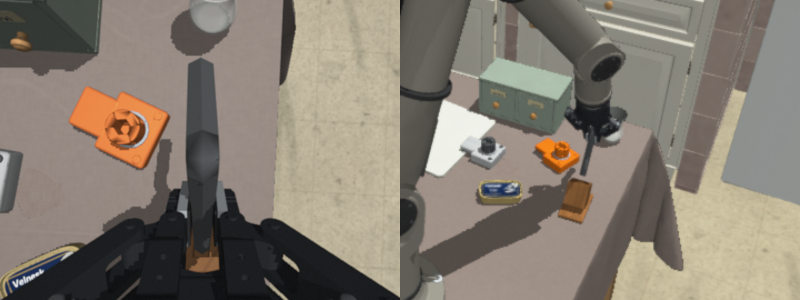

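```bash
cat >> key.py <<'E'
S_,E_,TILT=.054,.002,-40.
def hold(alpha,bend,tilt=None):
    tilt=TILT if tilt is None else tilt
    a=np.radians(alpha); l=np.array([np.cos(a),np.sin(a),0]); q=tool(alpha-180,tilt)
    return np.array(bend)+S_*l+[0,0,E_]-.155*q.as_matrix()[:,2],q
SOCK=np.array([.4883,.004,.056])
E
python3 - <<'E'
from key import *; import fk,reach
p,e=fk.fit(); print('fit',e); o=r.get_obs(); q=o['joints']
T0=Tm(*pose())
P,Q=T0[:3,3],pose()[1]
g=P+.155*Q.as_matrix()[:,2]
q2=tool(3,-40); T1=Tm(g+[.0,.06,.05]-.155*q2.as_matrix()[:,2],q2)
qa,w=reach.line(T0,T1,q,p); print('flip',qa.round(2),w)
for a0 in (230,170):
    T2=Tm(*hold(a0,SOCK+[0,0,.09])); qb,w=reach.line(T1,T2,qa,p); print(a0,qb.round(2),round(w,4))
    T=T2;qq=qb
    for a in (a0,a0-20,a0-40,a0-60,a0-70):
        Tn=Tm(*hold(a,SOCK+[0,0,.038])); qq,w=reach.line(T,Tn,qq,p,4); T=Tn; print('   ',a,qq.round(2),round(w,4),Tn[:3,3].round(3))
go(T1[:3,3],q2,10)
E
```

```text
fit 6.168486499369408e-09
flip [ 0.15  0.66  0.04  1.52  0.13  1.65 -1.37] 2.0199271099374824e-06
230 [-0.16  0.56 -0.18  1.88  0.43  1.37 -1.28] 0.0
    230 [-0.17  0.64 -0.18  1.9   0.46  1.28 -1.32] 0.0 [0.518 0.039 0.215]
    210 [-0.12  0.67 -0.14  1.83  0.26  1.34 -1.46] 0.0 [0.528 0.027 0.215]
    190 [-0.07  0.68 -0.11  1.8   0.07  1.36 -1.61] 0.0 [0.533 0.012 0.215]
    170 [-0.01  0.68 -0.08  1.8  -0.12  1.34 -1.76] 0.0 [ 0.533 -0.004  0.215]
    160 [ 0.02  0.68 -0.06  1.82 -0.22  1.31 -1.83] 0.0 [ 0.531 -0.012  0.215]
170 [-0.04  0.61 -0.04  1.79 -0.14  1.43 -1.75] 0.0
    170 [-0.04  0.68 -0.04  1.81 -0.14  1.34 -1.74] 0.0 [ 0.533 -0.004  0.215]
    150 [ 0.02  0.67 -0.01  1.84 -0.33  1.28 -1.89] 0.0 [ 0.528 -0.019  0.215]
    130 [ 0.07  0.64  0.01  1.91 -0.53  1.18 -2.02] 0.0 [ 0.518 -0.031  0.215]
    110 [ 0.11  0.6   0.02  2.   -0.73  1.05 -2.12] 0.0 [ 0.504 -0.039  0.215]
    100 [ 0.13  0.57  0.02  2.05 -0.84  0.98 -2.17] 0.0 [ 0.496 -0.041  0.215]
10 rows: t [ 0.01589 -0.00599 -0.00438] a [ 2.000e-03 -5.995e+00  2.400e-02]
```

Emit:
arm_command:
  plan:
    - {"claw": 1, "tx": 0.0159, "ty": -0.006, "tz": -0.0044, "ax": 0, "ay": -6, "az": 0}
    - {"claw": 1, "tx": 0.0159, "ty": -0.006, "tz": -0.0044, "ax": 0, "ay": -6, "az": 0}
    - {"claw": 1, "tx": 0.0159, "ty": -0.006, "tz": -0.0044, "ax": 0, "ay": -6, "az": 0}
    - {"claw": 1, "tx": 0.0159, "ty": -0.006, "tz": -0.0044, "ax": 0, "ay": -6, "az": 0}
    - {"claw": 1, "tx": 0.0159, "ty": -0.006, "tz": -0.0044, "ax": 0, "ay": -6, "az": 0}
    - {"claw": 1, "tx": 0.0159, "ty": -0.006, "tz": -0.0044, "ax": 0, "ay": -6, "az": 0}
    - {"claw": 1, "tx": 0.0159, "ty": -0.006, "tz": -0.0044, "ax": 0, "ay": -6, "az": 0}
    - {"claw": 1, "tx": 0.0159, "ty": -0.006, "tz": -0.0044, "ax": 0, "ay": -6, "az": 0}
    - {"claw": 1, "tx": 0.0159, "ty": -0.006, "tz": -0.0044, "ax": 0, "ay": -6, "az": 0}
    - {"claw": 1, "tx": 0.0159, "ty": -0.006, "tz": -0.0044, "ax": 0, "ay": -6, "az": 0}

```text
clock: 7.6
tcp_pos: [0.6008, -0.1902, 0.331]
orientation: [2.931, 0.083, -1.071]
contact_force: [-0.2, -0.4, -2.1]
grip_width: 0.0127
gripper_force: 68.6
```

```bash
python3 - <<'E'
from key import *; import fk
o=r.get_obs(); fk.rec(o); print(o['clock'],o['joints'].round(2),o['tcp_pos'].round(4),o['contact_force'].round(1),o['moment'].round(2))
P,Q=pose(o); print('toolz',Q.as_matrix()[:,2].round(3),'grasp',P+.155*Q.as_matrix()[:,2])
find('wrist',['hexkey','short_tip','socket']);find('top',['hexkey','long_tip','socket']);find('scene',['hexkey','short_tip','long_tip','socket'])
T=hold(230,SOCK+[0,0,.09]); print(T[0]); go(*T,10)
E
```

```text
7.6 [ 0.13  0.66  0.06  1.52  0.13  1.65 -1.36] [ 0.6008 -0.1902  0.331 ] [-0.2 -0.4 -2.1] [ 0.08 -1.09  0.06]
toolz [-0.644 -0.037 -0.764] grasp [ 0.50103203 -0.19596351  0.21255307]
wrist tip_of hexkey 0.87 [ 0.5489 -0.1949  0.2073]
top tip_of socket 0.94 [0.493  0.0055 0.0527]
top tip_of socket 0.93 [0.2552 0.2064 0.0552]
top tip_of socket 0.86 [ 0.5577 -0.1704  0.0503]
scene tip_of hexkey 0.59 [ 0.5507 -0.1931  0.2048]
scene tip_of short_tip 0.7 [ 0.5487 -0.1925  0.1507]
scene tip_of long_tip 0.62 [ 0.404  -0.1983  0.2181]
scene tip_of long_tip 0.4 [ 0.5549 -0.1916  0.2047]
scene tip_of long_tip 0.35 [ 0.3724 -0.0802 -0.0014]
scene tip_of socket 0.97 [0.4912 0.0092 0.0569]
scene tip_of socket 0.72 [ 0.5544 -0.1673  0.059 ]
[0.51763174 0.0389562  0.26673689]
10 rows: t [ 0.00574 -0.02501  0.00364] a [-3.004 -0.006 -3.588]
```

Emit:
arm_command:
  plan:
    - {"claw": 1, "tx": 0.0057, "ty": -0.025, "tz": 0.0036, "ax": -3, "ay": 0, "az": -3.59}
    - {"claw": 1, "tx": 0.0057, "ty": -0.025, "tz": 0.0036, "ax": -3, "ay": 0, "az": -3.59}
    - {"claw": 1, "tx": 0.0057, "ty": -0.025, "tz": 0.0036, "ax": -3, "ay": 0, "az": -3.59}
    - {"claw": 1, "tx": 0.0057, "ty": -0.025, "tz": 0.0036, "ax": -3, "ay": 0, "az": -3.59}
    - {"claw": 1, "tx": 0.0057, "ty": -0.025, "tz": 0.0036, "ax": -3, "ay": 0, "az": -3.59}
    - {"claw": 1, "tx": 0.0057, "ty": -0.025, "tz": 0.0036, "ax": -3, "ay": 0, "az": -3.59}
    - {"claw": 1, "tx": 0.0057, "ty": -0.025, "tz": 0.0036, "ax": -3, "ay": 0, "az": -3.59}
    - {"claw": 1, "tx": 0.0057, "ty": -0.025, "tz": 0.0036, "ax": -3, "ay": 0, "az": -3.59}
    - {"claw": 1, "tx": 0.0057, "ty": -0.025, "tz": 0.0036, "ax": -3, "ay": 0, "az": -3.59}
    - {"claw": 1, "tx": 0.0057, "ty": -0.025, "tz": 0.0036, "ax": -3, "ay": 0, "az": -3.59}

```text
clock: 9.08
tcp_pos: [0.5173, 0.0405, 0.267]
orientation: [2.452, 1.151, -0.89]
contact_force: [-0.5, 0.1, -2.5]
grip_width: 0.0121
gripper_force: 68.7
```

```bash
python3 - <<'E'
from key import *; import fk
o=r.get_obs(); fk.rec(o); print(o['clock'],o['tcp_pos'].round(4),o['contact_force'].round(1),o['moment'].round(2))
P,Q=pose(o); print('toolz',Q.as_matrix()[:,2].round(3),'grasp',(P+.155*Q.as_matrix()[:,2]).round(4))
w=find('wrist',['hexkey','short_tip','long_tip','socket']);s=find('scene',['hexkey','short_tip','long_tip','socket']);find('top',['hexkey','long_tip','socket'])
save(w,'w7')
c=s[200:350,230:430]; save(cv2.resize(c,(800,600),interpolation=cv2.INTER_CUBIC),'s7')
np.save('o7.npy',np.concatenate([o['tcp_pos'],o['orientation']]))
E
```

```text
9.0833 [0.5173 0.0405 0.267 ] [-0.5  0.1 -2.5] [ 0.77 -0.63  0.01]
toolz [-0.41  -0.493 -0.767] grasp [ 0.4537 -0.0359  0.1481]
wrist tip_of hexkey 0.59 [0.4826 0.0059 0.1459]
wrist tip_of short_tip 0.78 [0.4874 0.0063 0.0832]
wrist tip_of long_tip 0.56 [ 0.39   -0.1125  0.1489]
wrist tip_of socket 0.97 [ 0.5543 -0.1663  0.0558]
wrist tip_of socket 0.72 [0.4902 0.0024 0.0533]
scene tip_of hexkey 0.52 [0.4885 0.0095 0.0573]
scene tip_of hexkey 0.47 [0.4912 0.0011 0.1422]
scene tip_of long_tip 0.69 [ 0.3909 -0.1078  0.1558]
scene tip_of socket 0.96 [ 0.5551 -0.1672  0.0542]
scene tip_of socket 0.92 [0.4873 0.0098 0.0591]
top tip_of hexkey 0.52 [0.4846 0.3487 0.0098]
top tip_of long_tip 0.5 [ 0.3899 -0.1115  0.1543]
top tip_of socket 0.86 [0.2566 0.2066 0.0534]
top tip_of socket 0.67 [ 0.555  -0.1715  0.0531]
```

View pics/w7.png

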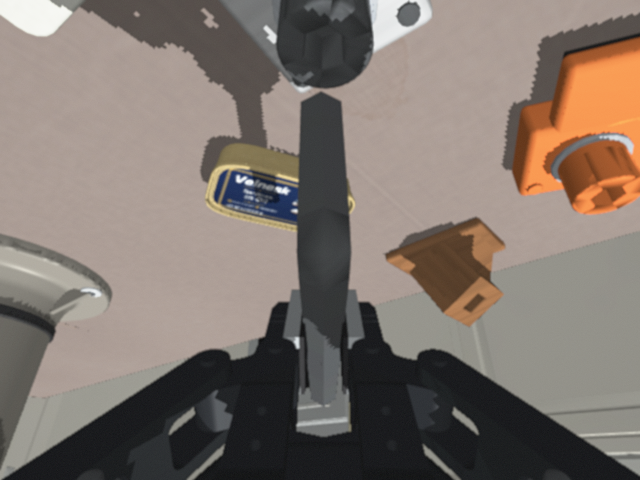

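View pics/s7.png

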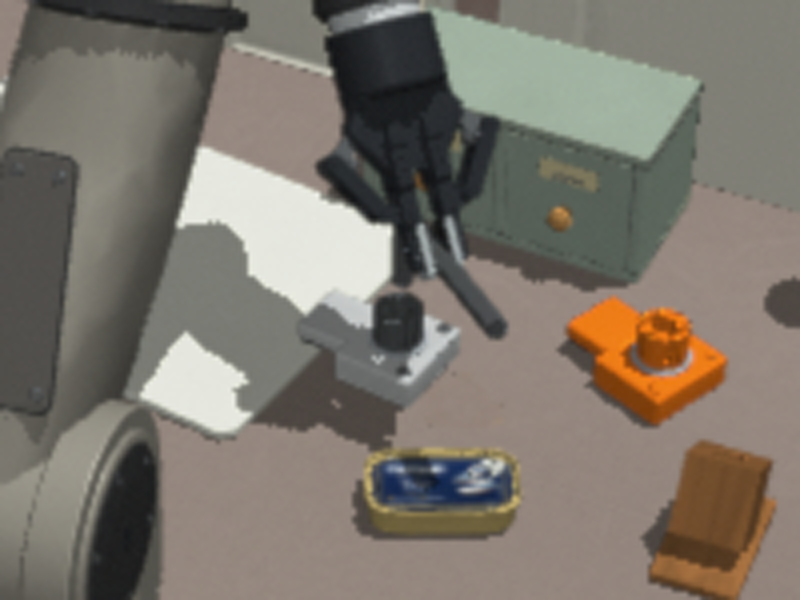

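The wrist view is inverted, with world-down at the image top. The short tip is at about (321,95), just in front of the bolt head, which spans columns 278–372 and ends near row 88. The scene crop confirms the key is level above the silver clamp. I'll get the outlines numerically.

```bash
python3 - <<'E'
from key import *
im=cv2.imread('pics/w7.png'); g=cv2.cvtColor(im,cv2.COLOR_BGR2GRAY).astype(int)
for y in list(range(0,100,6))+list(range(100,260,20)):
    row=g[y]; m=row<95
    c=325
    a=c
    while a>0 and m[a-1]: a-=1
    b=c
    while b<639 and m[b+1]: b+=1
    print(y,a,b,end=' | ')
print()
print(g[80:104:2,321])
# ascii zoom of head
sub=cv2.resize(g[0:100,268:384].astype('uint8'),(58,34),interpolation=cv2.INTER_AREA)
for rr in sub: print(''.join(' .:-=+*#%@'[9-min(9,int(v)//14)] for v in rr))
v=np.load('o7.npy'); o=dict(tcp_pos=v[:3],orientation=v[3:])
for P in ([.4883,.004,.056],[.4883,.004,.083]): print(proj('wrist',P,o))
for (u,w) in((325,45),):print(ray('wrist',u,w,.056,o))
# full key prediction
a=np.radians(230);l=np.array([np.cos(a),np.sin(a),0]); Pq,Q=pose(o); gr=Pq+.155*Q.as_matrix()[:,2]; n=np.array([-l[1],l[0],0])
for th in (0,2.5,5):
  t=np.radians(th); L=np.cos(t)*l+np.sin(t)*np.array([0,0,1]); sh=-np.array([0,0,1])*np.cos(t)+np.sin(t)*l
  for s in (.049,.054):
    b=gr-s*L
    print(th,s,'tip vert',np.round(proj('wrist',b+.0588*sh-.0075*L,o),1),'tip c',np.round(proj('wrist',b+.06*sh,o),1),'outer bend',np.round(proj('wrist',b-.008*L-.008*sh,o),1),'edges',np.round([proj('wrist',b+.05*sh-.004*L+d*n,o)[0] for d in(-.007,.007)],1))
E
```

```text
0 325 325 | 6 325 325 | 12 279 333 | 18 278 330 | 24 278 370 | 30 277 371 | 36 278 371 | 42 277 372 | 48 276 371 | 54 278 366 | 60 280 365 | 66 283 365 | 72 288 360 | 78 307 354 | 84 296 343 | 90 325 325 | 96 312 330 | 100 305 338 | 120 301 341 | 140 300 343 | 160 299 344 | 180 299 346 | 200 262 346 | 220 277 348 | 240 297 349 | 
[ 50  52  53  56 114 144  78  57  58  61  60  61]
..::::+****+++++++++==--:::::::-+++=-=====++++++*=        
..::::+****+++++++=--::::::::::-+=--::--===+++++*+.       
...::-+****+++++++-:::-:::::---==--:::::--=+++++*+:       
...::-+****++++++++=-++=-------==-::::::::-=++++*+-       
...::-******+***********+=-=+===-::::::---++++++**=       
...::=****+**************++***=-::::::-=+***++++**+       
...::=*************************-:==-:-+*******+++**       
....:+**++****************#**#*+++++=+**********+**:      
....:+*++++************#####******+*+++************-      
  ..:+*+++++**********###**************************=      
   .-*++++++++*************************************+      
    -*+++++++++******************+++**************++      
     *++++
[... 1329 characters left out ...]
64(49.80708200927472))
(np.float64(329.0147350821836), np.float64(96.82651044979417))
[0.48849622 0.00635864 0.056     ]
0 0.049 tip vert [326.7 100.1] tip c [326.4 115.6] outer bend [327.7 288.8] edges [304.9 348.4]
0 0.054 tip vert [326.9  87.1] tip c [326.6 103.8] outer bend [328.  279.6] edges [304.4 349.4]
2.5 0.049 tip vert [326.6 101.7] tip c [326.3 117.5] outer bend [327.7 278.5] edges [305.4 347.8]
2.5 0.054 tip vert [326.8  88.7] tip c [326.5 105.6] outer bend [328.  268.1] edges [304.8 348.7]
5 0.049 tip vert [326.5 103.7] tip c [326.2 119.7] outer bend [327.7 268.6] edges [305.8 347.2]
5 0.054 tip vert [326.7  90.7] tip c [326.4 107.8] outer bend [328.  257.1] edges [305.3 348. ]
```

```bash
python3 - <<'E'
from key import *
from scipy.optimize import least_squares
v=np.load('o7.npy'); o=dict(tcp_pos=v[:3],orientation=v[3:])
t=np.linspace(0,2*np.pi,200)
def ell(c): return np.array([proj('wrist',[c[0]+.0185*np.cos(k),c[1]+.0185*np.sin(k),.056],o) for k in t])
def f(c):
    e=ell(c); return [e[:,1].max()-87.5, e[:,0].min()-276.5, e[:,0].max()-371.5]
s=least_squares(f,[.488,.005]); print('sock wrist',s.x,s.fun); c=s.x
def rect(png,vec,c,half,n,z=.056):
    o=dict(tcp_pos=vec[:3],orientation=vec[3:])
    # image: right=+x world, up=+y
    src=np.float32([proj('wrist',[c[0]+a*half,c[1]+b*half,z],o) for a,b in((-1,1),(1,1),(1,-1),(-1,-1))])
    H=cv2.getPerspectiveTransform(src,np.float32([[0,0],[n,0],[n,n],[0,n]]))
    return cv2.warpPerspective(cv2.imread(png),H,(n,n),flags=cv2.INTER_CUBIC)
A=rect('pics/w7.png',v,c,.022,400); A=cv2.convertScaleAbs(A,alpha=2.2)
B2=rect('pics/w2.png',np.load('o1.npy'),[.4885,.0],.05,400,.04)
cv2.imwrite('pics/rect.png',np.hstack([A,B2]))
E
```

```text
Traceback (most recent call last):
  File "h.py", line 24, in proj
    m,Rm,t=cam(name,o); c=Rm.T@(np.array(P)-t); return m['cx']+m['fx']*c[0]/-c[2], m['cy']-m['fy']*c[1]/-c[2]
           ~~~^^^^^^^^
  File "h.py", line 7, in cam
    m=r.camera_model(name)
ValueError: time passes only in moves, steps and waits
```

```bash
sed -i "s/    m=r.camera_model(name)/    m=MC.setdefault(name,None) or MC.__setitem__(name,r.camera_model(name)) or MC[name]/; s/^def pose/MC={}\ndef pose/" h.py
python3 - <<'E'
from key import *
from scipy.optimize import least_squares
v=np.load('o7.npy'); o=dict(tcp_pos=v[:3],orientation=v[3:])
t=np.linspace(0,2*np.pi,200)
def ell(c): return np.array([proj('wrist',[c[0]+.0185*np.cos(k),c[1]+.0185*np.sin(k),.056],o) for k in t])
def f(c):
    e=ell(c); return [e[:,1].max()-87.5, e[:,0].min()-276.5, e[:,0].max()-371.5]
s=least_squares(f,[.488,.005],diff_step=1e-3); print('sock wrist',s.x,s.fun); c=s.x
def rect(png,vec,c,half,n,z=.056):
    o=dict(tcp_pos=vec[:3],orientation=vec[3:])
    src=np.float32([proj('wrist',[c[0]+a*half,c[1]+b*half,z],o) for a,b in((-1,1),(1,1),(1,-1),(-1,-1))])
    H=cv2.getPerspectiveTransform(src,np.float32([[0,0],[n,0],[n,n],[0,n]]))
    return cv2.warpPerspective(cv2.imread(png),H,(n,n),flags=cv2.INTER_CUBIC)
A=rect('pics/w7.png',v,c,.022,400); A=cv2.convertScaleAbs(A,alpha=2.2)
B2=rect('pics/w2.png',np.load('o1.npy'),[.4885,.0],.05,400,.04)
cv2.imwrite('pics/rect.png',np.hstack([A,B2]))
E
```

```text
sock wrist [0.48782879 0.00614936] [ 0.52480461 -1.8295569   1.82602615]
```

View pics/rect.png

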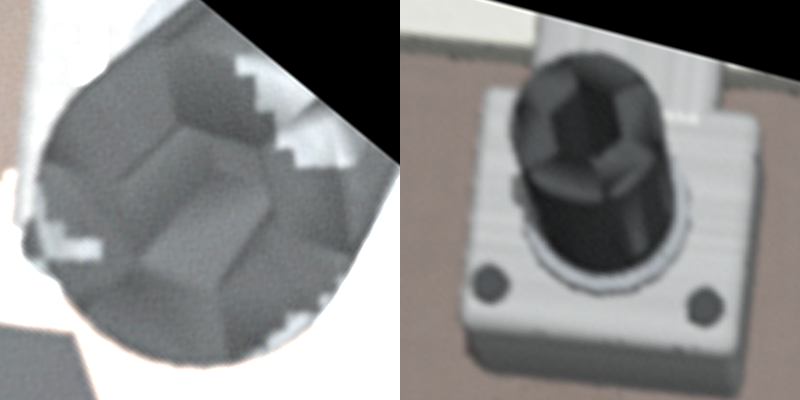

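The rectified head (left) shows the socket hexagon centred at pixel (199,199), which is (0.4877, 0.0062). Its corners sit at about 45.5° mod 60, so the long arm should enter at 225.5°. The clamp is yawed about -6°, giving q ≈ 0.15, which is inside the given range.

```bash
cat >> key.py <<'E'
SOCK=np.array([.4877,.0062,.056]); TH=3.; K=dict(s=.0524,y0=-.0012,e=0.)
def keyintool(th=None):
    "rotation & bend position of key in tool frame; key level at tool tilt -40+th"
    th=TH if th is None else th
    q0=tool(0,-40+th); l=np.array([-1,0,0]);  # az 0 -> alpha 180
    Rk=q0.inv()*R.from_euler('z',180,degrees=True)   # key axes in tool
    L=Rk.apply([1,0,0]); b=np.array([0,K['y0'],.155])-K['s']*L-K['e']*Rk.apply([0,0,1])
    return Rk,b
def hold2(alpha,bend):
    Rk,b=keyintool(); Q=R.from_euler('z',alpha,degrees=True)*Rk.inv(); return np.array(bend)-Q.apply(b),Q
def bendnow(o=None):
    P,Q=pose(o); Rk,b=keyintool(); k=Q*Rk; x=k.apply([1,0,0]); return P+Q.apply(b),np.degrees(np.arctan2(x[1],x[0]))%360,np.degrees(np.arcsin(x[2]))
E
python3 - <<'E'
from key import *
v=np.load('o7.npy'); o=dict(tcp_pos=v[:3],orientation=v[3:]); P,Q=pose(o)
def vert():
    Rk,b=keyintool(); return np.array(proj('wrist',P+Q.apply(b+Rk.apply([-.0072,0,-.0595])),o))
for th in (1,3,5):
    TH=th
    from scipy.optimize import least_squares
    def f(z): K['s'],K['y0']=z[0]/1e3,z[1]/1e3; return vert()-[321.3,92.5]
    s=least_squares(f,[52,-1],diff_step=1e-3); print(th,s.x,bendnow(o), bendnow(o)[0]+ (Q*keyintool()[0]).apply([0,0,-.06]))
TH=3; f([0,0]); s=least_squares(f,[52,-1],diff_step=1e-3); print(s.x)
T=hold2(225.5,SOCK+[0,0,.063]); go(*T,6)
print(hold2(225.5,SOCK+[0,0,.038])[0])
E
```

```text
1 [52.47186698 -1.45449744] (array([0.48609596, 0.00536899, 0.14544644]), np.float64(230.28412546292273), np.float64(2.871240991587573)) [0.48413673 0.0030893  0.08552178]
3 [52.47186698 -1.45449744] (array([0.48609596, 0.00536899, 0.14544644]), np.float64(230.28412546292273), np.float64(2.871240991587573)) [0.48413673 0.0030893  0.08552178]
5 [52.47186698 -1.45449744] (array([0.48609596, 0.00536899, 0.14544644]), np.float64(230.28412546292273), np.float64(2.871240991587573)) [0.48413673 0.0030893  0.08552178]
[52.47186698 -1.45449744]
6 rows: t [0.00203 0.00045 0.00354] a [0.456 0.494 0.593]
[0.51734219 0.03428688 0.2177885 ]
```

Emit:
arm_command:
  plan:
    - {"claw": 1, "tx": 0.002, "ty": 0.00045, "tz": 0.0035, "ax": 0.456, "ay": 0.494, "az": 0.593}
    - {"claw": 1, "tx": 0.002, "ty": 0.00045, "tz": 0.0035, "ax": 0.456, "ay": 0.494, "az": 0.593}
    - {"claw": 1, "tx": 0.002, "ty": 0.00045, "tz": 0.0035, "ax": 0.456, "ay": 0.494, "az": 0.593}
    - {"claw": 1, "tx": 0.002, "ty": 0.00045, "tz": 0.0035, "ax": 0.456, "ay": 0.494, "az": 0.593}
    - {"claw": 1, "tx": 0.002, "ty": 0.00045, "tz": 0.0035, "ax": 0.456, "ay": 0.494, "az": 0.593}
    - {"claw": 1, "tx": 0.002, "ty": 0.00045, "tz": 0.0035, "ax": 0.456, "ay": 0.494, "az": 0.593}
    - {"claw": 1, "tx": 0, "ty": 0, "tz": 0, "ax": 0, "ay": 0, "az": 0}
    - {"claw": 1, "tx": 0, "ty": 0, "tz": 0, "ax": 0, "ay": 0, "az": 0}
    - {"claw": 1, "tx": 0, "ty": 0, "tz": 0, "ax": 0, "ay": 0, "az": 0}
    - {"claw": 1, "tx": 0, "ty": 0, "tz": 0, "ax": 0, "ay": 0, "az": 0}

```text
clock: 10.62
tcp_pos: [0.5173, 0.0347, 0.2432]
orientation: [2.551, 1.071, -0.853]
contact_force: [0.8, 0.2, -2.3]
grip_width: 0.0127
gripper_force: 68.7
```

```bash
sed -i "s/K=dict.*/K=dict(s=.05247,y0=-.00145,e=0.)/" key.py
python3 - <<'E'
from key import *; import fk
o=r.get_obs(); fk.rec(o); print(o['clock'],o['tcp_pos'].round(4),o['contact_force'].round(1),o['moment'].round(2))
b,a,el=bendnow(o); P,Q=pose(o); k=Q*keyintool()[0]
print('bend',b.round(4),a,el,'tip',(b+k.apply([0,0,-.06])).round(4))
im=find('wrist',['short_tip','socket','hexkey']);save(im,'w8'); np.save('o8.npy',np.concatenate([o['tcp_pos'],o['orientation']]))
print('pred vert',proj('wrist',b+k.apply([-.0072,0,-.0595]),o),'sock',proj('wrist',SOCK,o))
g=cv2.cvtColor(im,cv2.COLOR_RGB2GRAY)
sub=cv2.resize(g[0:160,250:400],(75,53),interpolation=cv2.INTER_AREA)
for rr in sub: print(''.join(' .:-=+*#%@'[9-min(9,int(v)//13)] for v in rr))
print('down in tool',Q.inv().apply([0,0,-1]).round(3))
E
```

```text
10.6167 [0.5173 0.0347 0.2432] [ 0.8  0.2 -2.3] [ 0.6  -0.64 -0.03]
bend [0.4877 0.0066 0.1194] 225.54456597921285 -0.005180567610425158 tip [0.4877 0.0066 0.0594]
wrist tip_of short_tip 0.85 [0.4872 0.0092 0.0567]
wrist tip_of short_tip 0.59 [ 0.3851 -0.1053  0.1181]
wrist tip_of socket 0.6 [ 0.4896 -0.0018  0.056 ]
wrist tip_of hexkey 0.73 [0.4842 0.008  0.1139]
pred vert (np.float64(321.1716086098406), np.float64(92.3920155913269)) sock (np.float64(322.06016496586335), np.float64(103.97211655014422))
                                                                           
                                                                           
                                                                           
                                                                           
                          .                                                
                      ...  ..::------=----                                 
                   ......:-==++++++++++=++++=-                             
                  .....-=++++++++++++++++++=====-          
[... 2772 characters left out ...]
..=++++++++++++++++++++++++++++++-                      
-----------------:     :=++++++++++++++++++++++++=:                        
------------::-:::       =++++++++++++++++++++=:                           
----------:.             =++++++++++++++++++++=                            
----------:              =++++++++++++++++++++=                            
----------:              =+++++++++++++++++++++                            
-----------:             =+++++++++++++++++++++.                           
-----------:             =+++++++++++++++++++++:                           
:-----------             =+++++++++++++++++++++:                           
down in tool [ 0.602 -0.     0.799]
```

Emit:
arm_command:
  plan:
    - {"claw": 1, "tx": 0.0005, "ty": 0, "tz": 0.00065, "ax": 0, "ay": 0, "az": 0}
    - {"claw": 1, "tx": 0.0005, "ty": 0, "tz": 0.00065, "ax": 0, "ay": 0, "az": 0}
    - {"claw": 1, "tx": 0.0005, "ty": 0, "tz": 0.00065, "ax": 0, "ay": 0, "az": 0}
    - {"claw": 1, "tx": 0.0005, "ty": 0, "tz": 0.00065, "ax": 0, "ay": 0, "az": 0}
    - {"claw": 1, "tx": 0.0005, "ty": 0, "tz": 0.00065, "ax": 0, "ay": 0, "az": 0}
    - {"claw": 1, "tx": 0.0005, "ty": 0, "tz": 0.00065, "ax": 0, "ay": 0, "az": 0}
    - {"claw": 1, "tx": 0.0005, "ty": 0, "tz": 0.00065, "ax": 0, "ay": 0, "az": 0}
    - {"claw": 1, "tx": 0, "ty": 0, "tz": 0, "ax": 0, "ay": 0, "az": 0}
    - {"claw": 1, "tx": 0, "ty": 0, "tz": 0, "ax": 0, "ay": 0, "az": 0}
    - {"claw": 1, "tx": 0, "ty": 0, "tz": 0, "ax": 0, "ay": 0, "az": 0}

```text
clock: 11.65
tcp_pos: [0.5174, 0.0347, 0.2373]
orientation: [2.551, 1.071, -0.853]
contact_force: [1.0, -0.5, -2.3]
grip_width: 0.0127
gripper_force: 68.8
```

```bash
cat > st.py <<'E'
from key import *; import fk
def st(img=None):
    o=r.get_obs(); fk.rec(o); b,a,el=bendnow(o); P,Q=pose(o); k=Q*keyintool()[0]
    tip=b+k.apply([0,0,-.06]); M=o['moment']+np.cross(P-tip,o['contact_force'])
    print(round(o['clock'],2),'bend',b.round(4),'alpha %.2f el %.2f'%(a,el),'tip',tip.round(4),'F',o['contact_force'].round(1),'M',o['moment'].round(2),'M@tip',M.round(2),'grip',round(o['grip_width'],4))
    return o
if __name__=='__main__': st()
E
python3 st.py
```

```text
11.65 bend [0.4878 0.0066 0.1135] alpha 225.54 el -0.02 tip [0.4878 0.0066 0.0535] F [ 1.  -0.5 -2.3] M [ 0.62 -0.92  0.03] M@tip [ 0.65 -0.66 -0.01] grip 0.0127
```

Emit:
arm_command:
  plan:
    - {"claw": 1, "tx": 0.0005, "ty": 0, "tz": 0.00065, "ax": 0, "ay": 0, "az": 0}
    - {"claw": 1, "tx": 0.0005, "ty": 0, "tz": 0.00065, "ax": 0, "ay": 0, "az": 0}
    - {"claw": 1, "tx": 0.0005, "ty": 0, "tz": 0.00065, "ax": 0, "ay": 0, "az": 0}
    - {"claw": 1, "tx": 0.0005, "ty": 0, "tz": 0.00065, "ax": 0, "ay": 0, "az": 0}
    - {"claw": 1, "tx": 0.0005, "ty": 0, "tz": 0.00065, "ax": 0, "ay": 0, "az": 0}
    - {"claw": 1, "tx": 0.0005, "ty": 0, "tz": 0.00065, "ax": 0, "ay": 0, "az": 0}
    - {"claw": 1, "tx": 0.0005, "ty": 0, "tz": 0.00065, "ax": 0, "ay": 0, "az": 0}
    - {"claw": 1, "tx": 0, "ty": 0, "tz": 0, "ax": 0, "ay": 0, "az": 0}
    - {"claw": 1, "tx": 0, "ty": 0, "tz": 0, "ax": 0, "ay": 0, "az": 0}
    - {"claw": 1, "tx": 0, "ty": 0, "tz": 0, "ax": 0, "ay": 0, "az": 0}

```text
clock: 12.48
tcp_pos: [0.5173, 0.0347, 0.2315]
orientation: [2.551, 1.071, -0.853]
contact_force: [1.6, 0.4, -2.5]
grip_width: 0.0128
gripper_force: 68.9
```

```bash
python3 st.py
```

```text
12.48 bend [0.4877 0.0066 0.1077] alpha 225.54 el -0.01 tip [0.4877 0.0066 0.0477] F [ 1.6  0.4 -2.5] M [ 0.61 -1.04  0.11] M@tip [ 0.47 -0.67  0.07] grip 0.0128
```

Emit:
arm_command:
  plan:
    - {"claw": 1, "tx": 0.0005, "ty": 0, "tz": 0.00065, "ax": 0, "ay": 0, "az": 0}
    - {"claw": 1, "tx": 0.0005, "ty": 0, "tz": 0.00065, "ax": 0, "ay": 0, "az": 0}
    - {"claw": 1, "tx": 0.0005, "ty": 0, "tz": 0.00065, "ax": 0, "ay": 0, "az": 0}
    - {"claw": 1, "tx": 0.0005, "ty": 0, "tz": 0.00065, "ax": 0, "ay": 0, "az": 0}
    - {"claw": 1, "tx": 0.0005, "ty": 0, "tz": 0.00065, "ax": 0, "ay": 0, "az": 0}
    - {"claw": 1, "tx": 0.0005, "ty": 0, "tz": 0.00065, "ax": 0, "ay": 0, "az": 0}
    - {"claw": 1, "tx": 0.0005, "ty": 0, "tz": 0.00065, "ax": 0, "ay": 0, "az": 0}
    - {"claw": 1, "tx": 0.0005, "ty": 0, "tz": 0.00065, "ax": 0, "ay": 0, "az": 0}
    - {"claw": 1, "tx": 0.0005, "ty": 0, "tz": 0.00065, "ax": 0, "ay": 0, "az": 0}
    - {"claw": 1, "tx": 0, "ty": 0, "tz": 0, "ax": 0, "ay": 0, "az": 0}

```text
clock: 13.32
tcp_pos: [0.5173, 0.0347, 0.224]
orientation: [2.551, 1.071, -0.854]
contact_force: [1.5, -0.0, -1.4]
grip_width: 0.0124
gripper_force: 68.9
```

```bash
python3 st.py
```

```text
13.32 bend [0.4877 0.0066 0.1003] alpha 225.54 el 0.01 tip [0.4877 0.0066 0.0403] F [ 1.5 -0.  -1.4] M [ 0.54 -0.96  0.09] M@tip [ 0.51 -0.64  0.05] grip 0.0124
```

Emit:
arm_command:
  plan:
    - {"claw": 1, "tx": 0.0005, "ty": 0, "tz": 0.00065, "ax": 0, "ay": 0, "az": 0}
    - {"claw": 1, "tx": 0.0005, "ty": 0, "tz": 0.00065, "ax": 0, "ay": 0, "az": 0}
    - {"claw": 1, "tx": 0.0005, "ty": 0, "tz": 0.00065, "ax": 0, "ay": 0, "az": 0}
    - {"claw": 1, "tx": 0.0005, "ty": 0, "tz": 0.00065, "ax": 0, "ay": 0, "az": 0}
    - {"claw": 1, "tx": 0.0005, "ty": 0, "tz": 0.00065, "ax": 0, "ay": 0, "az": 0}
    - {"claw": 1, "tx": 0.0005, "ty": 0, "tz": 0.00065, "ax": 0, "ay": 0, "az": 0}
    - {"claw": 1, "tx": 0, "ty": 0, "tz": 0, "ax": 0, "ay": 0, "az": 0}
    - {"claw": 1, "tx": 0, "ty": 0, "tz": 0, "ax": 0, "ay": 0, "az": 0}
    - {"claw": 1, "tx": 0, "ty": 0, "tz": 0, "ax": 0, "ay": 0, "az": 0}
    - {"claw": 1, "tx": 0, "ty": 0, "tz": 0, "ax": 0, "ay": 0, "az": 0}

```text
clock: 14.15
tcp_pos: [0.5172, 0.0343, 0.2201]
orientation: [2.55, 1.069, -0.856]
contact_force: [-1.2, -2.3, 7.1]
grip_width: 0.0123
gripper_force: 70.1
```

```bash
python3 st.py
```

```text
14.15 bend [0.4874 0.006  0.0964] alpha 225.50 el 0.11 tip [0.4874 0.0059 0.0364] F [-1.2 -2.3  7.1] M [-0.1  -0.03  0.02] M@tip [ 0.52 -0.45 -0.02] grip 0.0123
```

Emit:
arm_command:
  plan:
    - {"claw": 1, "tx": 0.0003, "ty": 0, "tz": 0.0004, "ax": 0.3, "ay": 0, "az": 0.4}
    - {"claw": 1, "tx": 0, "ty": 0, "tz": 0, "ax": 0.3, "ay": 0, "az": 0.4}
    - {"claw": 1, "tx": 0, "ty": 0, "tz": 0, "ax": -0.3, "ay": 0, "az": -0.4}
    - {"claw": 1, "tx": 0, "ty": 0, "tz": 0, "ax": -0.3, "ay": 0, "az": -0.4}
    - {"claw": 1, "tx": 0, "ty": 0, "tz": 0, "ax": -0.3, "ay": 0, "az": -0.4}
    - {"claw": 1, "tx": 0, "ty": 0, "tz": 0, "ax": -0.3, "ay": 0, "az": -0.4}
    - {"claw": 1, "tx": 0, "ty": 0, "tz": 0, "ax": 0.3, "ay": 0, "az": 0.4}
    - {"claw": 1, "tx": 0, "ty": 0, "tz": 0, "ax": 0.3, "ay": 0, "az": 0.4}
    - {"claw": 1, "tx": 0, "ty": 0, "tz": 0, "ax": 0, "ay": 0, "az": 0}
    - {"claw": 1, "tx": 0, "ty": 0, "tz": 0, "ax": 0, "ay": 0, "az": 0}

```text
clock: 14.98
tcp_pos: [0.5172, 0.0342, 0.2198]
orientation: [2.55, 1.069, -0.856]
contact_force: [-1.6, 0.1, 9.6]
grip_width: 0.0127
gripper_force: 70.4
```

```bash
python3 - <<'E'
from st import *
o=st(); im=find('wrist',['hexkey','long_tip']); find('scene',['hexkey','long_tip','socket']); find('top',['hexkey','long_tip']); save(im,'w9'); np.save('o9.npy',np.concatenate([o['tcp_pos'],o['orientation']]))
g=cv2.cvtColor(im,cv2.COLOR_RGB2GRAY)
sub=cv2.resize(g[60:260,250:400],(60,60),interpolation=cv2.INTER_AREA)
for rr in sub: print(''.join(' .:-=+*#%@'[9-min(9,int(v)//13)] for v in rr))
b,a,el=bendnow(o);print('mouth plane', [np.round(proj('wrist',SOCK+[.0185*np.cos(t),.0185*np.sin(t),0],o),1) for t in np.radians([225.5,45.5,135.5,315.5])],'center',proj('wrist',SOCK,o))
E
```

```text
14.98 bend [0.4874 0.0058 0.0961] alpha 225.49 el 0.14 tip [0.4873 0.0057 0.0361] F [-1.6  0.1  9.6] M [-0.33  0.2   0.01] M@tip [-0.07 -0.38  0.06] grip 0.0127
wrist tip_of hexkey 0.91 [0.4829 0.0044 0.0957]
wrist tip_of hexkey 0.26 [0.49   0.0086 0.0015]
wrist tip_of long_tip 0.72 [ 0.3827 -0.1049  0.0901]
scene tip_of hexkey 0.66 [0.4926 0.0052 0.0925]
scene tip_of long_tip 0.69 [ 0.3832 -0.0987  0.0951]
scene tip_of socket 0.97 [ 0.5568 -0.1688  0.0581]
scene tip_of socket 0.67 [0.4898 0.013  0.06  ]
top tip_of long_tip 0.36 [ 0.4261 -0.2576 -0.0011]
          ....-++++++**+++++++**++=--:-==+=                 
         ...:=++++++***++=++*+*+++=--:.:-=++.               
        ...:+++++++++**++=++***++==--:::-===+-              
       ...:=+++++++++*++==++***++===-:::-====+-             
      ....=++++++++++*++==++**+++===-:::-=====+:            
     ....-++++++++++++++==+++*+++===-:::-=======-   .       
     ....=*+++++++++++++==+++*++====--::-========:...       
     . .-+*+++++++++++++==+++++++===-----=======--...       
    ..  -+*++++++++++++===++**+++===------======:-.
[... 2597 characters left out ...]
+++++++++++++++                    
                  .+++++++++++++++++++++                    
                  .+++++++++++=+++++++++:.                  
      ..          .++++++++++=====++++++:...                
          . .     :+++++++++===========+:.....              
                  :+++++++++============-.....              
:..      :-::.    .++++++++=============-......             
  ---:  .========-=++++++++=============-......             
        .=*****++=++++++++==============-......             
mouth plane [array([321.1, 187.1]), array([320.4,  98.1]), array([262.4, 148.2]), array([379.3, 148.1])] center (np.float64(320.82947207601416), np.float64(148.15001546986392))
```

Force rises sharply at a tip depth matching the socket bottom, and the networks put the bend at about 0.094 m, so the key is home. Now I'll turn clockwise about the bolt axis.

```bash
cat > turn.py <<'E'
from st import *
import sys
def turn(d,C=(.4875,.006),dz=0):
    T=Tm(*pose()); A=np.eye(4); Rz=R.from_euler('z',-d,degrees=True).as_matrix(); c=np.array([C[0],C[1],0]); A[:3,:3]=Rz; A[:3,3]=c-Rz@c+[0,0,dz]
    M=np.linalg.inv(T)@A@T; print('turn',d,'t',M[:3,3].round(5),'a',R.from_matrix(M[:3,:3]).as_rotvec(degrees=True).round(3))
if __name__=='__main__':
    o=st(); P=o['tcp_pos']; C=np.array([.4875,.006,P[2]]); print('Tz about bolt %.3f'%(o['moment'][2]+np.cross(P-C,o['contact_force'])[2]))
    for d in map(float,sys.argv[1:]): turn(d)
E
python3 turn.py 1 2
```

```text
15.48 bend [0.4874 0.0058 0.0961] alpha 225.50 el 0.14 tip [0.4873 0.0057 0.0361] F [-1.2 -0.7  9.9] M [-0.32  0.2  -0.02] M@tip [ 0.08 -0.31 -0.01] grip 0.0126
Tz about bolt -0.010
turn 1.0 t [-2.0e-05  7.1e-04  2.0e-05] a [ 0.604 -0.001  0.797]
turn 2.0 t [-6.00e-05  1.43e-03  5.00e-05] a [ 1.207e+00 -1.000e-03  1.594e+00]
```

Emit:
arm_command:
  plan:
    - {"claw": 1, "tx": -0.0002, "ty": 0.0007, "tz": -0.0003, "ax": 0.6, "ay": 0, "az": 0.8}
    - {"claw": 1, "tx": 0, "ty": 0.0007, "tz": 0, "ax": 0.6, "ay": 0, "az": 0.8}
    - {"claw": 1, "tx": 0, "ty": 0.0007, "tz": 0, "ax": 0.6, "ay": 0, "az": 0.8}
    - {"claw": 1, "tx": 0, "ty": 0.0007, "tz": 0, "ax": 0.6, "ay": 0, "az": 0.8}
    - {"claw": 1, "tx": 0, "ty": 0.0007, "tz": 0, "ax": 0.6, "ay": 0, "az": 0.8}
    - {"claw": 1, "tx": 0, "ty": 0.0007, "tz": 0, "ax": 0.6, "ay": 0, "az": 0.8}
    - {"claw": 1, "tx": 0, "ty": 0.0007, "tz": 0, "ax": 0.6, "ay": 0, "az": 0.8}
    - {"claw": 1, "tx": 0, "ty": 0.0007, "tz": 0, "ax": 0.6, "ay": 0, "az": 0.8}
    - {"claw": 1, "tx": 0, "ty": 0.0007, "tz": 0, "ax": 0.6, "ay": 0, "az": 0.8}
    - {"claw": 1, "tx": 0, "ty": 0.0007, "tz": 0, "ax": 0.6, "ay": 0, "az": 0.8}

```text
clock: 16.32
tcp_pos: [0.522, 0.0288, 0.22]
orientation: [2.673, 0.855, -0.896]
contact_force: [1.0, -3.6, 8.9]
grip_width: 0.0125
gripper_force: 70.2
```

```bash
python3 turn.py 1 2
```

```text
16.32 bend [0.4879 0.006  0.0963] alpha 215.51 el 0.10 tip [0.4879 0.0058 0.0363] F [ 1.  -3.6  8.9] M [-0.55 -0.19  0.65] M@tip [ 0.32 -0.31  0.5 ] grip 0.0125
Tz about bolt 0.503
turn 1.0 t [-3.0e-05  7.2e-04  2.0e-05] a [ 0.603 -0.002  0.798]
turn 2.0 t [-6.00e-05  1.44e-03  5.00e-05] a [ 1.206 -0.003  1.595]
```

Emit:
arm_command:
  plan:
    - {"claw": 1, "tx": -0.0001, "ty": 0.0014, "tz": 0, "ax": 1.2, "ay": 0, "az": 1.6}
    - {"claw": 1, "tx": -0.0001, "ty": 0.0014, "tz": 0, "ax": 1.2, "ay": 0, "az": 1.6}
    - {"claw": 1, "tx": -0.0001, "ty": 0.0014, "tz": 0, "ax": 1.2, "ay": 0, "az": 1.6}
    - {"claw": 1, "tx": -0.0001, "ty": 0.0014, "tz": 0, "ax": 1.2, "ay": 0, "az": 1.6}
    - {"claw": 1, "tx": -0.0001, "ty": 0.0014, "tz": 0, "ax": 1.2, "ay": 0, "az": 1.6}
    - {"claw": 1, "tx": -0.0001, "ty": 0.0014, "tz": 0, "ax": 1.2, "ay": 0, "az": 1.6}
    - {"claw": 1, "tx": -0.0001, "ty": 0.0014, "tz": 0, "ax": 1.2, "ay": 0, "az": 1.6}
    - {"claw": 1, "tx": -0.0001, "ty": 0.0014, "tz": 0, "ax": 1.2, "ay": 0, "az": 1.6}
    - {"claw": 1, "tx": -0.0001, "ty": 0.0014, "tz": 0, "ax": 1.2, "ay": 0, "az": 1.6}
    - {"claw": 1, "tx": -0.0001, "ty": 0.0014, "tz": 0, "ax": 1.2, "ay": 0, "az": 1.6}

```text
clock: 17.15
tcp_pos: [0.5277, 0.016, 0.2202]
orientation: [2.873, 0.389, -0.961]
contact_force: [0.8, -3.6, 5.7]
grip_width: 0.0125
gripper_force: 70.0
```

```bash
python3 turn.py 1
```

```text
17.15 bend [0.4881 0.0062 0.0964] alpha 195.46 el -0.00 tip [0.4881 0.0061 0.0364] F [ 0.8 -3.6  5.7] M [-0.68 -0.61  1.05] M@tip [ 0.04 -0.69  0.9 ] grip 0.0125
Tz about bolt 0.896
turn 1.0 t [-2.0e-05  7.2e-04  2.0e-05] a [ 0.602 -0.002  0.799]
```

Emit:
arm_command:
  plan:
    - {"claw": 1, "tx": 0, "ty": 0.0007, "tz": 0, "ax": 0.6, "ay": 0, "az": 0.8}
    - {"claw": 1, "tx": 0, "ty": 0.0007, "tz": 0, "ax": 0.6, "ay": 0, "az": 0.8}
    - {"claw": 1, "tx": 0, "ty": 0.0007, "tz": 0, "ax": 0.6, "ay": 0, "az": 0.8}
    - {"claw": 1, "tx": 0, "ty": 0.0007, "tz": 0, "ax": 0.6, "ay": 0, "az": 0.8}
    - {"claw": 1, "tx": 0, "ty": 0.0007, "tz": 0, "ax": 0.6, "ay": 0, "az": 0.8}
    - {"claw": 1, "tx": 0, "ty": 0.0007, "tz": 0, "ax": 0.6, "ay": 0, "az": 0.8}
    - {"claw": 1, "tx": 0, "ty": 0.0007, "tz": 0, "ax": 0.6, "ay": 0, "az": 0.8}
    - {"claw": 1, "tx": 0, "ty": 0.0007, "tz": 0, "ax": 0.6, "ay": 0, "az": 0.8}
    - {"claw": 1, "tx": 0, "ty": 0, "tz": 0, "ax": 0, "ay": 0, "az": 0}
    - {"claw": 1, "tx": 0, "ty": 0, "tz": 0, "ax": 0, "ay": 0, "az": 0}

```text
clock: 17.98
tcp_pos: [0.5287, 0.0106, 0.2202]
orientation: [2.932, 0.191, -0.981]
contact_force: [0.8, -3.7, 4.9]
grip_width: 0.0126
gripper_force: 70.1
```

```bash
python3 turn.py 0.5; python3 - <<'E'
from h import *
find('wrist',['hexkey','long_tip']); find('scene',['hexkey','long_tip']); find('top',['hexkey','long_tip'])
E
```

```text
17.98 bend [0.4881 0.0064 0.0964] alpha 187.50 el -0.00 tip [0.4881 0.0063 0.0364] F [ 0.8 -3.7  4.9] M [-0.67 -0.47  0.88] M@tip [ 0.04 -0.52  0.72] grip 0.0126
Tz about bolt 0.721
turn 0.5 t [-1.0e-05  3.6e-04  1.0e-05] a [ 0.301 -0.001  0.399]
wrist tip_of hexkey 0.68 [0.4858 0.0051 0.091 ]
wrist tip_of long_tip 0.87 [ 0.3399 -0.0199  0.0896]
scene tip_of hexkey 0.55 [0.489  0.0024 0.0923]
scene tip_of long_tip 0.66 [ 0.3366 -0.0129  0.0946]
```

Emit:
arm_command:
  plan:
    - {"claw": 1, "tx": 0, "ty": 0.00036, "tz": 0, "ax": 0.3, "ay": 0, "az": 0.4}
    - {"claw": 1, "tx": 0, "ty": 0.00036, "tz": 0, "ax": 0.3, "ay": 0, "az": 0.4}
    - {"claw": 1, "tx": 0, "ty": 0.00036, "tz": 0, "ax": 0.3, "ay": 0, "az": 0.4}
    - {"claw": 1, "tx": 0, "ty": 0.00036, "tz": 0, "ax": 0.3, "ay": 0, "az": 0.4}
    - {"claw": 1, "tx": 0, "ty": 0.00036, "tz": 0, "ax": 0.3, "ay": 0, "az": 0.4}
    - {"claw": 1, "tx": 0, "ty": 0.00036, "tz": 0, "ax": 0.3, "ay": 0, "az": 0.4}
    - {"claw": 1, "tx": 0, "ty": 0.00036, "tz": 0, "ax": 0.3, "ay": 0, "az": 0.4}
    - {"claw": 1, "tx": 0, "ty": 0.00036, "tz": 0, "ax": 0.3, "ay": 0, "az": 0.4}
    - {"claw": 1, "tx": 0, "ty": 0, "tz": 0, "ax": 0, "ay": 0, "az": 0}
    - {"claw": 1, "tx": 0, "ty": 0, "tz": 0, "ax": 0, "ay": 0, "az": 0}

```text
clock: 19.27
tcp_pos: [0.5289, 0.0078, 0.2202]
orientation: [2.958, 0.09, -0.989]
contact_force: [-0.3, -3.8, 6.1]
grip_width: 0.0125
gripper_force: 70.1
```

```bash
python3 turn.py 0.5
```

```text
19.27 bend [0.4882 0.0064 0.0964] alpha 183.51 el -0.01 tip [0.4882 0.0063 0.0364] F [-0.3 -3.8  6.1] M [-0.8  -0.38  0.86] M@tip [-0.09 -0.69  0.7 ] grip 0.0125
Tz about bolt 0.701
turn 0.5 t [-1.0e-05  3.6e-04  1.0e-05] a [ 0.301 -0.001  0.399]
```

Emit:
arm_command:
  plan:
    - {"claw": 1, "tx": 0, "ty": 0.00036, "tz": 0, "ax": 0.3, "ay": 0, "az": 0.4}
    - {"claw": 1, "tx": 0, "ty": 0.00036, "tz": 0, "ax": 0.3, "ay": 0, "az": 0.4}
    - {"claw": 1, "tx": 0, "ty": 0.00036, "tz": 0, "ax": 0.3, "ay": 0, "az": 0.4}
    - {"claw": 1, "tx": 0, "ty": 0.00036, "tz": 0, "ax": 0.3, "ay": 0, "az": 0.4}
    - {"claw": 1, "tx": 0, "ty": 0.00036, "tz": 0, "ax": 0.3, "ay": 0, "az": 0.4}
    - {"claw": 1, "tx": 0, "ty": 0.00036, "tz": 0, "ax": 0.3, "ay": 0, "az": 0.4}
    - {"claw": 1, "tx": 0, "ty": 0, "tz": 0, "ax": 0, "ay": 0, "az": 0}
    - {"claw": 1, "tx": 0, "ty": 0, "tz": 0, "ax": 0, "ay": 0, "az": 0}
    - {"claw": 1, "tx": 0, "ty": 0, "tz": 0, "ax": 0, "ay": 0, "az": 0}
    - {"claw": 1, "tx": 0, "ty": 0, "tz": 0, "ax": 0, "ay": 0, "az": 0}

```text
clock: 20.1
tcp_pos: [0.529, 0.0056, 0.2202]
orientation: [2.974, 0.012, -0.995]
contact_force: [1.1, -3.2, 6.0]
grip_width: 0.0128
gripper_force: 70.1
```

```bash
python3 turn.py 0.5
```

```text
20.1 bend [0.4882 0.0064 0.0964] alpha 180.52 el -0.00 tip [0.4882 0.0063 0.0364] F [ 1.1 -3.2  6. ] M [-0.77 -0.4   0.84] M@tip [-0.17 -0.44  0.7 ] grip 0.0128
Tz about bolt 0.702
turn 0.5 t [-1.0e-05  3.6e-04  1.0e-05] a [ 0.301 -0.001  0.399]
```

Not at the stop yet. I'll keep to small steps.

Emit:
arm_command:
  plan:
    - {"claw": 1, "tx": 0, "ty": 0.00036, "tz": 0, "ax": 0.3, "ay": 0, "az": 0.4}
    - {"claw": 1, "tx": 0, "ty": 0.00036, "tz": 0, "ax": 0.3, "ay": 0, "az": 0.4}
    - {"claw": 1, "tx": 0, "ty": 0.00036, "tz": 0, "ax": 0.3, "ay": 0, "az": 0.4}
    - {"claw": 1, "tx": 0, "ty": 0.00036, "tz": 0, "ax": 0.3, "ay": 0, "az": 0.4}
    - {"claw": 1, "tx": 0, "ty": 0, "tz": 0, "ax": 0, "ay": 0, "az": 0}
    - {"claw": 1, "tx": 0, "ty": 0, "tz": 0, "ax": 0, "ay": 0, "az": 0}
    - {"claw": 1, "tx": 0, "ty": 0, "tz": 0, "ax": 0, "ay": 0, "az": 0}
    - {"claw": 1, "tx": 0, "ty": 0, "tz": 0, "ax": 0, "ay": 0, "az": 0}
    - {"claw": 1, "tx": 0, "ty": 0, "tz": 0, "ax": 0, "ay": 0, "az": 0}
    - {"claw": 1, "tx": 0, "ty": 0, "tz": 0, "ax": 0, "ay": 0, "az": 0}

```text
clock: 20.93
tcp_pos: [0.529, 0.0042, 0.2202]
orientation: [-2.974, 0.04, 0.995]
contact_force: [-0.1, -2.9, 5.7]
grip_width: 0.0121
gripper_force: 70.1
```

```bash
python3 turn.py
```

```text
20.93 bend [0.4882 0.0064 0.0964] alpha 178.52 el -0.01 tip [0.4882 0.0063 0.0364] F [-0.1 -2.9  5.7] M [-0.75 -0.37  0.84] M@tip [-0.22 -0.62  0.73] grip 0.0121
Tz about bolt 0.723
```

Emit:
arm_command:
  plan:
    - {"claw": 1, "tx": 0, "ty": 0.00036, "tz": 0, "ax": 0.3, "ay": 0, "az": 0.4}
    - {"claw": 1, "tx": 0, "ty": 0.00036, "tz": 0, "ax": 0.3, "ay": 0, "az": 0.4}
    - {"claw": 1, "tx": 0, "ty": 0.00036, "tz": 0, "ax": 0.3, "ay": 0, "az": 0.4}
    - {"claw": 1, "tx": 0, "ty": 0.00036, "tz": 0, "ax": 0.3, "ay": 0, "az": 0.4}
    - {"claw": 1, "tx": 0, "ty": 0, "tz": 0, "ax": 0, "ay": 0, "az": 0}
    - {"claw": 1, "tx": 0, "ty": 0, "tz": 0, "ax": 0, "ay": 0, "az": 0}
    - {"claw": 1, "tx": 0, "ty": 0, "tz": 0, "ax": 0, "ay": 0, "az": 0}
    - {"claw": 1, "tx": 0, "ty": 0, "tz": 0, "ax": 0, "ay": 0, "az": 0}
    - {"claw": 1, "tx": 0, "ty": 0, "tz": 0, "ax": 0, "ay": 0, "az": 0}
    - {"claw": 1, "tx": 0, "ty": 0, "tz": 0, "ax": 0, "ay": 0, "az": 0}

```text
clock: 21.77
tcp_pos: [0.5289, 0.0028, 0.2201]
orientation: [-2.962, 0.091, 0.991]
contact_force: [-0.1, -3.9, 6.8]
grip_width: 0.0123
gripper_force: 70.1
```

```bash
python3 turn.py
```

```text
21.77 bend [0.4882 0.0064 0.0964] alpha 176.52 el -0.01 tip [0.4882 0.0063 0.0364] F [-0.1 -3.9  6.8] M [-0.73 -0.34  0.81] M@tip [-0.04 -0.64  0.66] grip 0.0123
Tz about bolt 0.655
```

Emit:
arm_command:
  plan:
    - {"claw": 1, "tx": 0, "ty": 0.00018, "tz": 0, "ax": 0.15, "ay": 0, "az": 0.2}
    - {"claw": 1, "tx": 0, "ty": 0.00018, "tz": 0, "ax": 0.15, "ay": 0, "az": 0.2}
    - {"claw": 1, "tx": 0, "ty": 0.00018, "tz": 0, "ax": 0.15, "ay": 0, "az": 0.2}
    - {"claw": 1, "tx": 0, "ty": 0.00018, "tz": 0, "ax": 0.15, "ay": 0, "az": 0.2}
    - {"claw": 1, "tx": 0, "ty": 0.00018, "tz": 0, "ax": 0.15, "ay": 0, "az": 0.2}
    - {"claw": 1, "tx": 0, "ty": 0.00018, "tz": 0, "ax": 0.15, "ay": 0, "az": 0.2}
    - {"claw": 1, "tx": 0, "ty": 0, "tz": 0, "ax": 0, "ay": 0, "az": 0}
    - {"claw": 1, "tx": 0, "ty": 0, "tz": 0, "ax": 0, "ay": 0, "az": 0}
    - {"claw": 1, "tx": 0, "ty": 0, "tz": 0, "ax": 0, "ay": 0, "az": 0}
    - {"claw": 1, "tx": 0, "ty": 0, "tz": 0, "ax": 0, "ay": 0, "az": 0}

```text
clock: 22.6
tcp_pos: [0.5288, 0.0018, 0.2201]
orientation: [-2.953, 0.13, 0.988]
contact_force: [0.1, -3.6, 5.9]
grip_width: 0.0124
gripper_force: 70.1
```

```bash
python3 turn.py; python3 - <<'E'
from h import *
find('wrist',['hexkey','long_tip'])
E
```

```text
22.6 bend [0.4883 0.0064 0.0963] alpha 175.02 el -0.01 tip [0.4883 0.0063 0.0363] F [ 0.1 -3.6  5.9] M [-0.77 -0.27  0.82] M@tip [-0.13 -0.49  0.68] grip 0.0124
Tz about bolt 0.676
wrist tip_of hexkey 0.95 [0.4835 0.007  0.0946]
wrist tip_of long_tip 0.85 [0.3397 0.0166 0.092 ]
```

Emit:
arm_command:
  plan:
    - {"claw": 1, "tx": 0, "ty": 0.00018, "tz": 0, "ax": 0.15, "ay": 0, "az": 0.2}
    - {"claw": 1, "tx": 0, "ty": 0.00018, "tz": 0, "ax": 0.15, "ay": 0, "az": 0.2}
    - {"claw": 1, "tx": 0, "ty": 0.00018, "tz": 0, "ax": 0.15, "ay": 0, "az": 0.2}
    - {"claw": 1, "tx": 0, "ty": 0.00018, "tz": 0, "ax": 0.15, "ay": 0, "az": 0.2}
    - {"claw": 1, "tx": 0, "ty": 0.00018, "tz": 0, "ax": 0.15, "ay": 0, "az": 0.2}
    - {"claw": 1, "tx": 0, "ty": 0.00018, "tz": 0, "ax": 0.15, "ay": 0, "az": 0.2}
    - {"claw": 1, "tx": 0, "ty": 0, "tz": 0, "ax": 0, "ay": 0, "az": 0}
    - {"claw": 1, "tx": 0, "ty": 0, "tz": 0, "ax": 0, "ay": 0, "az": 0}
    - {"claw": 1, "tx": 0, "ty": 0, "tz": 0, "ax": 0, "ay": 0, "az": 0}
    - {"claw": 1, "tx": 0, "ty": 0, "tz": 0, "ax": 0, "ay": 0, "az": 0}

```text
clock: 23.58
tcp_pos: [0.5287, 0.0006, 0.2201]
orientation: [-2.944, 0.167, 0.985]
contact_force: [0.4, -4.4, 6.4]
grip_width: 0.0124
gripper_force: 70.2
```

```bash
python3 turn.py
```

```text
23.58 bend [0.4882 0.0063 0.0963] alpha 173.56 el -0.01 tip [0.4882 0.0061 0.0363] F [ 0.4 -4.4  6.4] M [-0.79 -0.31  1.06] M@tip [-0.01 -0.5   0.88] grip 0.0124
Tz about bolt 0.881
```

Emit:
arm_command:
  plan:
    - {"claw": 1, "tx": 0, "ty": 0.00018, "tz": 0, "ax": 0.15, "ay": 0, "az": 0.2}
    - {"claw": 1, "tx": 0, "ty": 0.00018, "tz": 0, "ax": 0.15, "ay": 0, "az": 0.2}
    - {"claw": 1, "tx": 0, "ty": 0, "tz": 0, "ax": 0, "ay": 0, "az": 0}
    - {"claw": 1, "tx": 0, "ty": 0, "tz": 0, "ax": 0, "ay": 0, "az": 0}
    - {"claw": 1, "tx": 0, "ty": 0, "tz": 0, "ax": 0, "ay": 0, "az": 0}
    - {"claw": 1, "tx": 0, "ty": 0, "tz": 0, "ax": 0, "ay": 0, "az": 0}
    - {"claw": 1, "tx": 0, "ty": 0, "tz": 0, "ax": 0, "ay": 0, "az": 0}
    - {"claw": 1, "tx": 0, "ty": 0, "tz": 0, "ax": 0, "ay": 0, "az": 0}
    - {"claw": 1, "tx": 0, "ty": 0, "tz": 0, "ax": 0, "ay": 0, "az": 0}
    - {"claw": 1, "tx": 0, "ty": 0, "tz": 0, "ax": 0, "ay": 0, "az": 0}

```text
clock: 24.42
tcp_pos: [0.5286, 0.0002, 0.2201]
orientation: [-2.94, 0.179, 0.984]
contact_force: [-0.5, -4.2, 6.0]
grip_width: 0.0124
gripper_force: 70.3
```

```bash
python3 turn.py; python3 turn.py
```

```text
24.42 bend [0.4882 0.0062 0.0963] alpha 173.07 el -0.01 tip [0.4882 0.0061 0.0363] F [-0.5 -4.2  6. ] M [-0.89 -0.31  1.23] M@tip [-0.15 -0.64  1.06] grip 0.0124
Tz about bolt 1.052
24.42 bend [0.4882 0.0062 0.0963] alpha 173.07 el -0.01 tip [0.4882 0.0061 0.0363] F [-0.5 -4.2  6. ] M [-0.89 -0.31  1.23] M@tip [-0.15 -0.64  1.06] grip 0.0124
Tz about bolt 1.052
```

The stop is reached: torque now climbs about 0.2 N m per half degree. I'll wind up to 1.5.

Emit:
arm_command:
  plan:
    - {"claw": 1, "tx": 0, "ty": 0.00018, "tz": 0, "ax": 0.15, "ay": 0, "az": 0.2}
    - {"claw": 1, "tx": 0, "ty": 0.00018, "tz": 0, "ax": 0.15, "ay": 0, "az": 0.2}
    - {"claw": 1, "tx": 0, "ty": 0.00018, "tz": 0, "ax": 0.15, "ay": 0, "az": 0.2}
    - {"claw": 1, "tx": 0, "ty": 0.00018, "tz": 0, "ax": 0.15, "ay": 0, "az": 0.2}
    - {"claw": 1, "tx": 0, "ty": 0, "tz": 0, "ax": 0, "ay": 0, "az": 0}
    - {"claw": 1, "tx": 0, "ty": 0, "tz": 0, "ax": 0, "ay": 0, "az": 0}
    - {"claw": 1, "tx": 0, "ty": 0, "tz": 0, "ax": 0, "ay": 0, "az": 0}
    - {"claw": 1, "tx": 0, "ty": 0, "tz": 0, "ax": 0, "ay": 0, "az": 0}
    - {"claw": 1, "tx": 0, "ty": 0, "tz": 0, "ax": 0, "ay": 0, "az": 0}
    - {"claw": 1, "tx": 0, "ty": 0, "tz": 0, "ax": 0, "ay": 0, "az": 0}

```text
clock: 25.25
tcp_pos: [0.5284, -0.0006, 0.2201]
orientation: [-2.934, 0.204, 0.982]
contact_force: [-0.5, -4.0, 5.4]
grip_width: 0.0124
gripper_force: 70.6
```

```bash
python3 turn.py
```

```text
25.25 bend [0.4882 0.0061 0.0963] alpha 172.10 el -0.00 tip [0.4881 0.0059 0.0363] F [-0.5 -4.   5.4] M [-1.   -0.24  1.4 ] M@tip [-0.31 -0.54  1.24] grip 0.0124
Tz about bolt 1.238
```

Emit:
arm_command:
  plan:
    - {"claw": 1, "tx": 0, "ty": 0, "tz": 0, "ax": 0, "ay": 0, "az": 0}
    - {"claw": 1, "tx": 0, "ty": 0, "tz": 0, "ax": 0, "ay": 0, "az": 0}
    - {"claw": 1, "tx": 0, "ty": -0.0002, "tz": 0, "ax": 0, "ay": 0, "az": 0}
    - {"claw": 1, "tx": 0, "ty": -0.0002, "tz": 0, "ax": 0, "ay": 0, "az": 0}
    - {"claw": 1, "tx": 0, "ty": -0.0001, "tz": 0, "ax": 0, "ay": 0, "az": 0}
    - {"claw": 1, "tx": 0, "ty": 0, "tz": 0, "ax": 0, "ay": 0, "az": 0}
    - {"claw": 1, "tx": 0, "ty": 0, "tz": 0, "ax": 0, "ay": 0, "az": 0}
    - {"claw": 1, "tx": 0, "ty": 0, "tz": 0, "ax": 0, "ay": 0, "az": 0}
    - {"claw": 1, "tx": 0, "ty": 0, "tz": 0, "ax": 0, "ay": 0, "az": 0}
    - {"claw": 1, "tx": 0, "ty": 0, "tz": 0, "ax": 0, "ay": 0, "az": 0}
  squeeze: 90

```text
clock: 26.08
tcp_pos: [0.5285, -0.0004, 0.2201]
orientation: [-2.934, 0.204, 0.982]
contact_force: [0.9, -5.0, 6.6]
grip_width: 0.012
gripper_force: 90.6
```

```bash
python3 turn.py
```

```text
26.08 bend [0.4882 0.0063 0.0963] alpha 172.10 el -0.01 tip [0.4882 0.006  0.0363] F [ 0.9 -5.   6.6] M [-1.15 -0.3   1.61] M@tip [-0.28 -0.4   1.41] grip 0.012
Tz about bolt 1.410
```

Emit:
arm_command:
  plan:
    - {"claw": 1, "tx": 0, "ty": -0.0001, "tz": 0, "ax": 0, "ay": 0, "az": 0}
    - {"claw": 1, "tx": 0, "ty": -0.0001, "tz": 0, "ax": 0, "ay": 0, "az": 0}
    - {"claw": 1, "tx": 0, "ty": -0.0001, "tz": 0, "ax": 0.09, "ay": 0, "az": 0.12}
    - {"claw": 1, "tx": 0, "ty": 0, "tz": 0, "ax": 0.09, "ay": 0, "az": 0.12}
    - {"claw": 1, "tx": 0, "ty": 0, "tz": 0, "ax": 0, "ay": 0, "az": 0}
    - {"claw": 1, "tx": 0, "ty": 0, "tz": 0, "ax": 0, "ay": 0, "az": 0}
    - {"claw": 1, "tx": 0, "ty": 0, "tz": 0, "ax": 0, "ay": 0, "az": 0}
    - {"claw": 1, "tx": 0, "ty": 0, "tz": 0, "ax": 0, "ay": 0, "az": 0}
    - {"claw": 1, "tx": 0, "ty": 0, "tz": 0, "ax": 0, "ay": 0, "az": 0}
    - {"claw": 1, "tx": 0, "ty": 0, "tz": 0, "ax": 0, "ay": 0, "az": 0}

```text
clock: 26.92
tcp_pos: [0.5285, -0.0004, 0.2201]
orientation: [-2.933, 0.212, 0.982]
contact_force: [-0.0, -7.0, 6.1]
grip_width: 0.0119
gripper_force: 90.6
```

```bash
python3 turn.py
```

```text
26.92 bend [0.4882 0.0063 0.0963] alpha 171.80 el -0.00 tip [0.4882 0.0061 0.0363] F [-0.  -7.   6.1] M [-1.32 -0.15  1.67] M@tip [-0.08 -0.4   1.39] grip 0.0119
Tz about bolt 1.385
```

Emit:
arm_command:
  plan:
    - {"claw": 1, "tx": 0, "ty": -0.0001, "tz": 0, "ax": 0.12, "ay": 0, "az": 0.16}
    - {"claw": 1, "tx": 0, "ty": -0.0001, "tz": 0, "ax": 0.12, "ay": 0, "az": 0.16}
    - {"claw": 1, "tx": 0, "ty": 0, "tz": 0, "ax": 0, "ay": 0, "az": 0}
    - {"claw": 1, "tx": 0, "ty": 0, "tz": 0, "ax": 0, "ay": 0, "az": 0}
    - {"claw": 1, "tx": 0, "ty": 0, "tz": 0, "ax": 0, "ay": 0, "az": 0}
    - {"claw": 1, "tx": 0, "ty": 0, "tz": 0, "ax": 0, "ay": 0, "az": 0}
    - {"claw": 1, "tx": 0, "ty": 0, "tz": 0, "ax": 0, "ay": 0, "az": 0}
    - {"claw": 1, "tx": 0, "ty": 0, "tz": 0, "ax": 0, "ay": 0, "az": 0}
    - {"claw": 1, "tx": 0, "ty": 0, "tz": 0, "ax": 0, "ay": 0, "az": 0}
    - {"claw": 1, "tx": 0, "ty": 0, "tz": 0, "ax": 0, "ay": 0, "az": 0}

```text
clock: 27.75
tcp_pos: [0.5285, -0.0005, 0.2201]
orientation: [-2.931, 0.223, 0.981]
contact_force: [-1.1, -7.1, 6.8]
grip_width: 0.0119
gripper_force: 90.7
```

```bash
python3 turn.py; python3 - <<'E'
from h import *
find('wrist',['hexkey','long_tip'])
E
python3 turn.py; python3 - <<'E'
from h import *
P,Q=pose(); print('up in tool',Q.inv().apply([0,0,1]).round(3)); print('l in tool',Q.inv().apply([np.cos(np.radians(172)),np.sin(np.radians(172)),0]).round(3))
E
```

```text
27.75 bend [0.4882 0.0065 0.0963] alpha 171.40 el 0.00 tip [0.4882 0.0062 0.0363] F [-1.1 -7.1  6.8] M [-1.51 -0.06  1.82] M@tip [-0.25 -0.53  1.53] grip 0.0119
Tz about bolt 1.522
wrist tip_of hexkey 0.62 [0.4848 0.005  0.096 ]
wrist tip_of long_tip 0.85 [0.3398 0.0214 0.0946]
27.9 bend [0.4883 0.0065 0.0963] alpha 171.40 el -0.00 tip [0.4882 0.0062 0.0363] F [-0.9 -7.7  5.7] M [-1.52 -0.1   1.85] M@tip [-0.15 -0.49  1.53] grip 0.0122
Tz about bolt 1.526
up in tool [-0.602  0.005 -0.799]
l in tool [-0.799  0.01   0.602]
```

Torque is 1.52 N m and steady. I'll ease off the wind-up, then let go.

Emit:
arm_command:
  plan:
    - {"claw": 1, "tx": 0, "ty": -0.0002, "tz": 0, "ax": -0.3, "ay": 0, "az": -0.4}
    - {"claw": 1, "tx": 0, "ty": -0.0002, "tz": 0, "ax": -0.3, "ay": 0, "az": -0.4}
    - {"claw": 1, "tx": 0, "ty": -0.0002, "tz": 0, "ax": -0.3, "ay": 0, "az": -0.4}
    - {"claw": 1, "tx": 0, "ty": -0.0002, "tz": 0, "ax": -0.3, "ay": 0, "az": -0.4}
    - {"claw": 1, "tx": 0, "ty": -0.0002, "tz": 0, "ax": -0.3, "ay": 0, "az": -0.4}
    - {"claw": 1, "tx": 0, "ty": -0.0003, "tz": 0, "ax": -0.3, "ay": 0, "az": -0.4}
    - {"claw": 1, "tx": 0, "ty": 0, "tz": 0, "ax": 0, "ay": 0, "az": 0}
    - {"claw": 1, "tx": 0, "ty": 0, "tz": 0, "ax": 0, "ay": 0, "az": 0}
    - {"claw": 1, "tx": 0, "ty": 0, "tz": 0, "ax": 0, "ay": 0, "az": 0}
    - {"claw": 1, "tx": 0, "ty": 0, "tz": 0, "ax": 0, "ay": 0, "az": 0}

```text
clock: 28.73
tcp_pos: [0.5288, 0.0017, 0.2202]
orientation: [-2.948, 0.148, 0.987]
contact_force: [-0.8, -3.9, 5.7]
grip_width: 0.012
gripper_force: 90.2
```

```bash
python3 turn.py
```

```text
28.73 bend [0.4883 0.0068 0.0964] alpha 174.29 el -0.01 tip [0.4883 0.0067 0.0364] F [-0.8 -3.9  5.7] M [-0.83 -0.17  0.66] M@tip [-0.13 -0.56  0.5 ] grip 0.012
Tz about bolt 0.497
```

Emit:
arm_command:
  plan:
    - {"claw": 1, "tx": -0.0001, "ty": -0.00015, "tz": -0.0002, "ax": -0.26, "ay": 0, "az": -0.35}
    - {"claw": 1, "tx": -0.0001, "ty": -0.00015, "tz": -0.0002, "ax": -0.26, "ay": 0, "az": -0.35}
    - {"claw": 1, "tx": -0.0001, "ty": -0.00015, "tz": -0.0002, "ax": -0.26, "ay": 0, "az": -0.35}
    - {"claw": 1, "tx": 0, "ty": 0, "tz": 0, "ax": 0, "ay": 0, "az": 0}
    - {"claw": 1, "tx": 0, "ty": 0, "tz": 0, "ax": 0, "ay": 0, "az": 0}
    - {"claw": 0.75, "tx": 0, "ty": 0, "tz": 0, "ax": 0, "ay": 0, "az": 0}
    - {"claw": 0.7, "tx": 0, "ty": 0, "tz": 0, "ax": 0, "ay": 0, "az": 0}
    - {"claw": 0.6, "tx": 0, "ty": 0, "tz": 0, "ax": 0, "ay": 0, "az": 0}
    - {"claw": 0.4, "tx": 0, "ty": 0, "tz": 0, "ax": 0, "ay": 0, "az": 0}
    - {"claw": 0.3, "tx": 0, "ty": 0, "tz": 0, "ax": 0, "ay": 0, "az": 0}

```text
clock: 29.57
tcp_pos: [0.5291, 0.0031, 0.2203]
orientation: [-2.956, 0.113, 0.988]
contact_force: [0.4, 0.0, -0.2]
grip_width: 0.0573
gripper_force: 0.0
```

```bash
python3 turn.py; python3 - <<'E'
from h import *
im=find('wrist',['hexkey','long_tip','short_tip']); find('scene',['hexkey','long_tip']); save(im,'w10')
g=cv2.cvtColor(im,cv2.COLOR_RGB2GRAY)
sub=cv2.resize(g[60:480,170:480],(78,53),interpolation=cv2.INTER_AREA)
for rr in sub: print(''.join(' .:-=+*#%@'[9-min(9,int(v)//13)] for v in rr))
E
```

```text
29.57 bend [0.4885 0.0075 0.0965] alpha 175.65 el -0.03 tip [0.4886 0.0075 0.0365] F [ 0.4  0.  -0.2] M [-0.05 -0.6  -0.04] M@tip [-0.06 -0.53 -0.04] grip 0.0573
Tz about bolt -0.040
wrist tip_of hexkey 0.84 [0.4814 0.0064 0.0941]
wrist tip_of long_tip 0.83 [ 0.3334 -0.      0.0756]
wrist tip_of long_tip 0.24 [0.4833 0.011  0.0947]
scene tip_of hexkey 0.59 [0.4866 0.0085 0.0915]
scene tip_of long_tip 0.74 [0.3328 0.0043 0.0784]
                           ..-=+++===++=-:.:--=-                              
                           :=+++*+===+==-:::-====-                            
                          :+++++++===+==-:::--=-=-:                           
                         .=+++++++=++==---::----==:.                          
                        ..+++++++==++===--------==:-                          
                         :*++++++==+++=-::::-----=--                          
                         -++++++++++++-:...:....:---                          
                         =+++++++++**+=-...::---::==:                         
                         ++++++*****
[... 2813 characters left out ...]
############                 +******+++==========+++**-+##############+++
#################+               :+=--:::..              .:+###############+++
#**###############.          .    --:::::.....:---::::::  .################+++
   ###############*  -#############**++++**#############. +###############:   
   +###############**####################################*################    
   -#####################################################################*    
    #####################################################################+    
    ##############%%%%##################################%%%##############:    
    =########%%%%%%%%###################################%%%%%%%%%########
```

Emit:
arm_command:
  plan:
    - {"claw": 0.2, "tx": 0, "ty": 0, "tz": -0.003, "ax": 0, "ay": 0, "az": 0}
    - {"claw": 0.1, "tx": 0, "ty": 0, "tz": -0.006, "ax": 0, "ay": 0, "az": 0}
    - {"claw": 0, "tx": 0, "ty": 0, "tz": -0.01, "ax": 0, "ay": 0, "az": 0}
    - {"claw": 0, "tx": 0, "ty": 0, "tz": -0.015, "ax": 0, "ay": 0, "az": 0}
    - {"claw": 0, "tx": 0, "ty": 0, "tz": -0.02, "ax": 0, "ay": 0, "az": 0}
    - {"claw": 0, "tx": 0, "ty": 0, "tz": -0.02, "ax": 0, "ay": 0, "az": 0}
    - {"claw": 0, "tx": 0, "ty": 0, "tz": -0.02, "ax": 0, "ay": 0, "az": 0}
    - {"claw": 0, "tx": 0, "ty": 0, "tz": -0.02, "ax": 0, "ay": 0, "az": 0}
    - {"claw": 0, "tx": 0, "ty": 0, "tz": -0.01, "ax": 0, "ay": 0, "az": 0}
    - {"claw": 0, "tx": 0, "ty": 0, "tz": 0, "ax": 0, "ay": 0, "az": 0}

```text
clock: 30.75
tcp_pos: [0.6052, -0.0028, 0.3219]
orientation: [-2.958, 0.114, 0.981]
contact_force: [-0.0, -1.0, -0.4]
grip_width: 0.0849
gripper_force: 0.0
```

```bash
python3 - <<'E'
from h import *
o=r.get_obs(); print(o['clock'],o['tcp_pos'],o['contact_force'].round(1))
im=find('wrist',['hexkey','long_tip','short_tip','socket']); find('scene',['hexkey','long_tip','socket','sardine_tin','tomato_tin','tea_glass','sweet_1']);find('top',['hexkey','long_tip','sardine_tin','tea_glass'])
save(im,'w11')
E
```

```text
30.75 [ 0.60519229 -0.00283649  0.32188539] [-0.  -1.  -0.4]
wrist tip_of hexkey 0.87 [0.4788 0.0093 0.0959]
wrist tip_of long_tip 0.65 [0.3295 0.0014 0.0749]
wrist tip_of short_tip 0.97 [0.4941 0.0065 0.0347]
wrist tip_of socket 0.86 [ 0.4918 -0.0006  0.0534]
wrist tip_of socket 0.69 [0.2594 0.2043 0.0602]
scene tip_of hexkey 0.61 [0.4873 0.0088 0.0936]
scene tip_of hexkey 0.39 [0.4877 0.0114 0.0557]
scene tip_of long_tip 0.76 [0.3361 0.0064 0.0796]
scene tip_of long_tip 0.61 [0.4889 0.0054 0.0008]
scene tip_of socket 0.83 [ 0.5568 -0.1693  0.0574]
scene tip_of socket 0.68 [0.4898 0.009  0.0572]
scene tip_of socket 0.31 [ 0.4189 -0.258  -0.0035]
scene tip_of sardine_tin 0.91 [ 0.3742 -0.0833  0.002 ]
scene tip_of tomato_tin 0.71 [0.5646 0.3742 0.0074]
scene tip_of tea_glass 0.76 [ 7.098e-01 -2.557e-01  6.000e-04]
scene tip_of tea_glass 0.74 [0.5665 0.3753 0.0056]
scene tip_of sweet_1 0.55 [0.4851 0.3498 0.0102]
top tip_of hexkey 0.4 [0.4862 0.0068 0.0924]
top tip_of sardine_tin 0.3 [0.4859 0.3483 0.0105]
top tip_of tea_glass 0.74 [ 7.105e-01 -2.535e-01 -6.000e-04]
```

The short tip reads 0.035 m, which is the socket bottom. The key is standing in the bolt, the robot is clear of it and the bystanders haven't moved.

```bash
python3 -c "
from bench import r
print(r.hand_in())"
```

```text
the job is handed in; nothing more can be done
None
```

I've handed the job in: the key was pushed home and the bolt turned clockwise to its stop and nipped up to about 1.5 N m. I then let go and left the key standing in the bolt, drooping about 6° in the socket's play, with the tins, glass and sweet still in place.

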